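# Clamp a fuse with a tab-locked collar

## Task

Take the ceramic cartridge fuse from its wooden rest and lay it gently in the saddles of the test clamp, between the two domed brass contacts. Then squeeze the two tabs of the clamp's collar together and, keeping them squeezed, turn the collar clockwise (seen from above) until the sprung contact presses the fuse snugly against the end contact, with about 14 N and never more than 25 N, and let go so that the tabs spring out and hold the collar there. Leave the other things on the bench where they are.

Things in the scene. Friction and masses are not known exactly. Their poses are not given: they have to be found in the camera images.
- fuse: loose white ceramic cylinder with steel end caps, 22 mm diameter, 58 mm long, 50 to 80 g; either end may face either way. Origin at its centre, y along its axis. It starts lying level in the rest, its axis 32 mm above the bench.
- rest: small fixed wooden block, 40 x 75 x 12 mm, left or right of the clamp, with two V saddles that hold the fuse along its y axis. Origin: centre of its underside. The saddles are 8 mm thick along y, 28 mm clear between them, and narrower than the fuse, so fingers reach down on both sides of the fuse's middle.
- clamp: fixed test clamp. Aluminium plate 60 x 230 x 8 mm, long along y; grey housing 84 x 84 mm, top at 38 mm, centred at y = +65 mm, carrying the collar; two V saddles like the rest's at y = -42 and -78 mm, fuse axis 32 mm high at x = 0. Origin on the bench under the plate, on its centre line, z up.
- seat (a point): on the clamp at (0, -54.5, 32) mm: where to lay the fuse's centre, its axis along the clamp's y, with at least 3 mm free at each end. Opposite the plunger a grey end contact block (26 x 16 mm, 44 mm high) has a domed tip facing +y. It is adjustable: the tip is set anywhere from clamp y = -87 to -101 mm, not measured (feel for it).
- plunger_home (a point): on the clamp at (0, -22, 32) mm: tip of the domed brass plunger (16 mm across, along y) while the collar is at 0. Turning the collar drives it to -y, 22 mm per rad, through a spring of 3.5 N/mm with 16 mm of give. It pushes the fuse along the saddles to the end contact; then every further 0.1 rad adds 7.7 N on the fuse.
- collar_top (a point): on the collar's upright axis (clamp x 0, y +65 mm), 82 mm above the bench, level with the tab tops; turns with the collar; x axis through both tabs, z up. Tabs: upright grey paddles 22 mm wide, 44 to 82 mm above the bench, 56 mm over their outer faces, 44 mm squeezed home. Between them a black crown 34 mm across, 70 mm high.
- drum (a point): on the collar's axis, 46 mm above the bench, at the top of the fixed steel drum ring (72 mm inside, 80 mm outside) that surrounds the collar's foot, below and outside the tabs: keep fingertips above 48 mm there.
- collar (a joint): angle of the collar, rad: 0 at the start, grows clockwise seen from above, stop at 1.45. The fuse meets the end contact between 0.3 and 1 rad. The torque needed is about 0.03 Nm of friction plus 0.022 Nm for every N on the fuse; held by nothing else, the loaded collar turns back unless the tabs are let out.
- tab_a (a joint): travel of the tab on the collar's +x side, m: 0 free, when its rubber shoe rubs on the drum and the two hold the collar against about 0.8 Nm; grows as it is squeezed in, stop at 0.006. Its spring pushes out with 9.6 N at 0, plus 1.2 N per mm. Beyond 1 mm the shoe is clear of the drum and the collar turns easily.
- tab_b (a joint): the same for the tab on the collar's -x side.
- board: bystander: loose dark blue circuit board 70 x 80 mm on four 20 mm spacers; beside the clamp, opposite the fuse's rest. Origin at the centre of its underside.
- screwdriver: bystander: screwdriver lying beyond the clamp. Origin under its middle.
- spacer: bystander: round aluminium spacer, 16 mm diameter, 50 mm high, standing. Origin under its centre.
- screw_cup: bystander: grey open cup, 60 mm across, 35 mm high. Origin under its centre.
There are look-alikes about, which are no part of the job. Leave any black or green look-alike of the fuse alone.

How it is judged:
By the outcome, as a careful person would: the job done as asked, in the order asked, and still so for the second after the job is handed in, with the robot touching nothing.
It also fails if it takes over 64 s, if anything falls off the work surface, if the arm or the gripper's body presses on something with over 40 N, if the wrist force passes 120 N, or if a joint passes its speed limit or range.

## Robot

A 7-joint arm with a two-finger parallel gripper is mounted at the origin on the work surface. World frame = base frame: x ahead of the robot, y to its left, z up, the work surface at z = 0. Lengths are in m, angles in rad, forces in N, time in s.
With the tool pointing down it reaches from about 0.4 to 0.875 m from the base axis. Payload 19.3 kg.
Tool frame: the origin (TCP) lies at the very end of the fingers, on their centre line; the grasp point (between the pads) lies 19 mm behind it; z points along the fingers, y is the line along which they close (so a half turn about z gives the same grasp; the last joint's range is limited). The gripper opens to 85 mm and grips with 20 to 120 N. Pads are 22 mm wide; open, the fingers measure 114 mm over their backs; the gripper's body (76 mm by 85 mm) begins 54 mm behind the grasp point. The pads swing forward as they close: fully open they stand 13 mm farther back than shut.
Start: joints at [1.226, 0.521, -0.036, 1.599, 0.021, 1.021, -0.113], TCP at [0.17, -0.602, 0.195] pointing down, gripper open.
Joint ranges: [-2.91, 2.91], [-0.3, 2.13], [-1.5, 1.42], [0.17, 2.43], [-1.26, 4.41], [0.16, 1.93], [-2.52, 2.52]. Speed limits (rad/s): [1.89, 1.89, 2.39, 2.39, 3.01, 3.01, 3.01].

## Interface

Orientations are given as [roll, pitch, yaw] about the fixed x, y, z axes, in that order (R = Rz(yaw) Ry(pitch) Rx(roll)).
In Python, from workcell import bot gives the robot as it stands.
- The arm moves only by the tool jog_arm, never from a script. Its argument "motion" is a list of rows, each a list of 5 numbers: the shift along the tool's x, y, z scaled (see below), then the turn about the tool's z scaled (see below), then the opening, from 0 (shut) to 1 (fully open). A call has 1 to 12 rows; each row shifts and turns the commanded pose from where the row before left it, along the tool's axes as they then stand; what a row does not reach is not made up. The controller multiplies each number of a shift by 30 mm and each number of a turn by 0.08 rad. A row lasts 1/10 s, in which the tool goes at most 50 mm and 8.59 degrees, less where a joint would pass 70% of its speed; a pose out of reach is approached as far as the arm can. A call with a number of a shift or a turn outside -1 to 1 is refused whole. A call with a gripper value outside its range is refused whole. The fingers move at their own pace and stop on an object; "newtons" is the grip in N (left out, the last holds). Time passes only in rows, so rows that do not move let the fingers close. It gives the time, the measured TCP pose, the force, the opening and the grip force at its end, in the units of the state.
- bot.observe(): the state, without advancing time (a new reading comes with each control period).
- bot.grab_frame(name): name is "side" or "top"; returns a dict with "pixels" (384x512x3 uint8, red, green, blue), "fovy" (degrees; the focal length in pixels is half the picture's height over the tangent of half this angle, whatever the lens; pixels are square), "cx", "cy" (the principal point, pixels), "rvec" (rotation vector, rad) and "tvec" (3), from world to camera coordinates, as OpenCV has them. Camera axes: x right, y down, z forward; pixel columns grow to the right and rows downward; lengths in m; the calibration is good to about 2 mm. A picture is of the moment at which its call begins. There is no depth.
- bot.job_done(): hands the job in; it is judged then, once.
The state is a dict: "clock": time; "qpos": joint angles; "qd": joint speeds; "joint_efforts": joint torques, N m; "position": TCP position; "tool_rot": TCP orientation; "force": force on the tool from outside, world axes, zero at the start; "moment": the same for the moment, N m; "grip_width": finger opening in m; "finger_force": force on a finger pad.
Only numpy, scipy, OpenCV 4.12 (cv2) and the standard library are available. Lean on these libraries where they do the work, as an engineer would, in place of code of your own. Each camera call takes 0.05 s, during which the arm holds its last target. There are 200 camera calls.

## Working session

There is one attempt and no reset: what is moved stays moved. The work goes in short steps, Python scripts to look and compute and a tool call to move; the robot and the scene stay as the last step left them, time stands still between calls to the robot, and variables do not carry over. Pictures are saved under pics/ and viewed, at most 10 in all, crops included, and the job is handed in when it is done.

Besides the shell and the picture viewer there is one more tool, called after "Call:" as a command line: name --pt "numbers of a row" for each row, then --argument value for the rest. jog_arm: Moves the arm, as the interface text tells. Shifts and turns lie within -1 to 1; 1 stands for 30 mm of shift or 0.08 rad of turn. Its arguments: {"type":"object","properties":{"motion":{"type":"array","items":{"type":"array","items":{"type":"number"}}},"newtons":{"type":"number"}},"required":["motion"]}

```bash
mkdir -p pics; python3 - <<'E'
from workcell import bot
import cv2,numpy as np
s=bot.observe(); print({k:np.round(v,3) for k,v in s.items()})
for n in("side","top"):
    f=bot.grab_frame(n); np.savez(f"pics/{n}0.npz",**f)
    cv2.imwrite(f"pics/{n}0.png",cv2.resize(f["pixels"][:,:,::-1],(800,600),interpolation=cv2.INTER_CUBIC))
    print(n,f["fovy"],f["cx"],f["cy"],f["rvec"],f["tvec"])
E
```

```text
{'clock': np.float64(0.0), 'qpos': array([ 1.226,  0.522, -0.036,  1.6  ,  0.021,  1.021, -0.113]), 'qd': array([ 0.   , -0.   , -0.   ,  0.   ,  0.   , -0.   ,  0.002]), 'joint_efforts': array([-2.0000e-03, -9.2711e+01,  1.9790e+00, -3.6994e+01,  1.8000e-02,
        8.0000e-03,  0.0000e+00]), 'position': array([ 0.169, -0.601,  0.195]), 'tool_rot': array([-3.14 ,  0.   ,  0.275]), 'force': array([0.068, 0.706, 0.536]), 'moment': array([ 0.055,  0.005, -0.036]), 'finger_force': np.float64(0.0), 'grip_width': np.float64(0.085)}
side 46.868784179128205 253.0817036656155 191.7019254381156 [ 2.23984226 -0.38426171  0.19361603] [-0.56763921  0.14239487  0.99288534]
top 46.275238002062615 254.24098766451837 195.14803074011104 [ 2.17826414 -2.18525681  0.08901214] [-0.04722262  0.59135808  1.12315688]
```

View pics/side0.png

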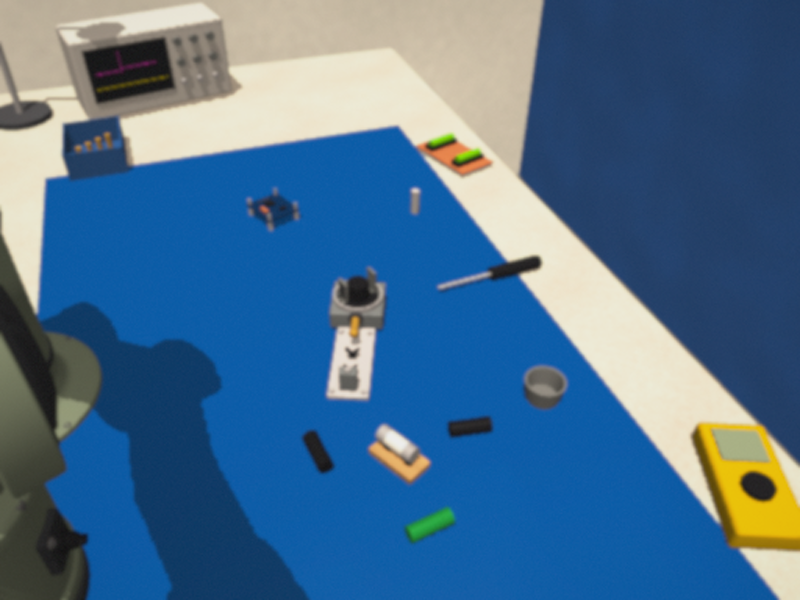

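View pics/top0.png

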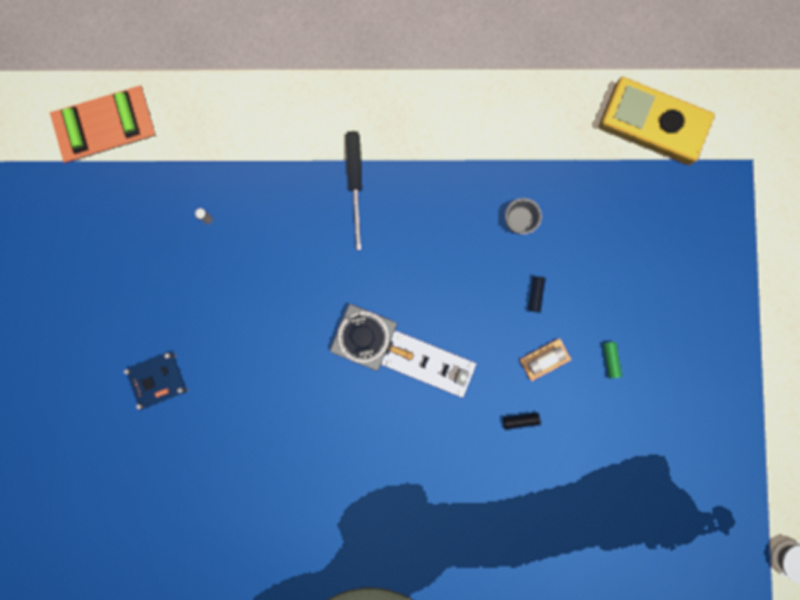

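The side view shows the white fuse on its wooden rest at about (398,443), with the clamp plate at (352,362) and the collar housing at (358,300). In the top view the fuse is at (545,358), the plate at (432,363) and the collar at (364,337).

Candidates for the fuse in the top view are white (545,358), black (536,294) and (521,420), and green (612,359). Only the white one, with steel caps and lying on wood, fits the description. I'll confirm that in an enlarged crop.

```bash
cat > h.py <<'E'
import cv2,numpy as np
def load(f):
    d=dict(f); h=d["pixels"].shape[0]; fl=h/2/np.tan(np.radians(float(d["fovy"]))/2)
    K=np.array([[fl,0,float(d["cx"])],[0,fl,float(d["cy"])],[0,0,1]]); R=cv2.Rodrigues(np.array(d["rvec"]))[0]
    return d["pixels"],K,R,np.array(d["tvec"],float)
def ray(cam,px,z):
    _,K,R,t=cam; c=-R.T@t; px=np.atleast_2d(px).astype(float)
    v=(R.T@np.linalg.inv(K)@np.c_[px,np.ones(len(px))].T).T
    return c+v*((z-c[2])/v[:,2])[:,None]
def proj(cam,P):
    _,K,R,t=cam; q=(K@(R@np.atleast_2d(P).T+t[:,None])).T; return q[:,:2]/q[:,2:]
def tri(c1,p1,c2,p2):
    A=[];b=[]
    for (_,K,R,t),p in((c1,p1),(c2,p2)):
        v=R.T@np.linalg.inv(K)@np.r_[p,1.]; v/=np.linalg.norm(v); M=np.eye(3)-np.outer(v,v); A.append(M); b.append(M@(-R.T@t))
    return np.linalg.solve(sum(A),sum(b))
E
python3 - <<'E'
from h import *
T=load(np.load("pics/top0.npz"));S=load(np.load("pics/side0.npz"))
def blob(cam,lo,hi,box,name):
    x0,y0,x1,y1=[int(v*.64) for v in box]; hsv=cv2.cvtColor(cam[0],cv2.COLOR_RGB2HSV)
    m=np.zeros(hsv.shape[:2],np.uint8); m[y0:y1,x0:x1]=cv2.inRange(hsv,lo,hi)[y0:y1,x0:x1]
    c=max(cv2.findContours(m,0,2)[0],key=cv2.contourArea); r=cv2.minAreaRect(c)
    return r,cv2.boxPoints(r)
def show(n,cam,lo,hi,box,z):
    r,b=blob(cam,lo,hi,box,n); w=ray(cam,b,z); e=[np.linalg.norm(w[1]-w[0]),np.linalg.norm(w[2]-w[1])]
    l=(w[1]-w[0]) if e[0]>e[1] else (w[2]-w[1])
    print(n,"px",np.round(r[0],1),"ctr",np.round(w.mean(0),4),"size",np.round(e,4),"ang",round(np.degrees(np.arctan2(l[1],l[0])),1))
show("notblue clamp T",T,(0,0,60),(255,110,255),(310,290,490,410),.02)
show("plate T",T,(0,0,150),(255,90,255),(385,325,490,410),.008)
show("rest T (all)",T,(0,0,90),(60,255,255),(505,325,585,395),.012)
show("fuse T",T,(0,0,130),(255,75,255),(505,325,585,395),.04)
show("rest S",S,(5,70,90),(30,255,255),(355,410,450,495),.012)
show("fuse S",S,(0,0,130),(255,75,255),(355,410,450,495),.035)
a=T[0][180:265,205:375,::-1]; cv2.imwrite("pics/cropT.png",cv2.resize(a,None,fx=4.7,fy=4.7,interpolation=cv2.INTER_CUBIC)[:600])
b=S[0][165:315,190:290,::-1]; cv2.imwrite("pics/cropS.png",cv2.resize(b,None,fx=4,fy=4,interpolation=cv2.INTER_CUBIC))
E
```

```text
notblue clamp T px [258.6 225.6] ctr [ 0.514  -0.0598  0.02  ] size [0.0875 0.2335] ang -111.2
plate T px [271.3 230.6] ctr [ 0.5011 -0.0925  0.008 ] size [0.0671 0.1647] ang -112.8
rest T (all) px [348.5 229.7] ctr [ 0.5025 -0.2904  0.012 ] size [0.0752 0.0399] ang -62.4
fuse T px [349.  230.1] ctr [ 0.5015 -0.2858  0.04  ] size [0.0757 0.04  ] ang -61.4
rest S px [255.1 291.9] ctr [ 0.5021 -0.2917  0.012 ] size [0.0444 0.0813] ang -62.9
fuse S px [251.9 285.2] ctr [ 0.4957 -0.2908  0.035 ] size [0.0475 0.0619] ang -51.9
```

View pics/cropT.png

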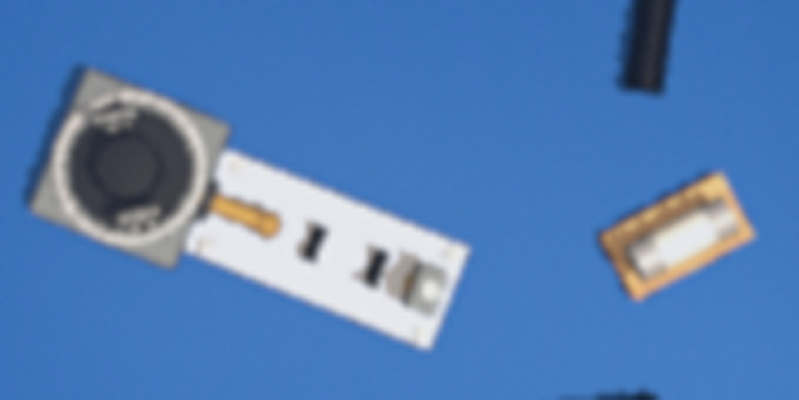

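View pics/cropS.png

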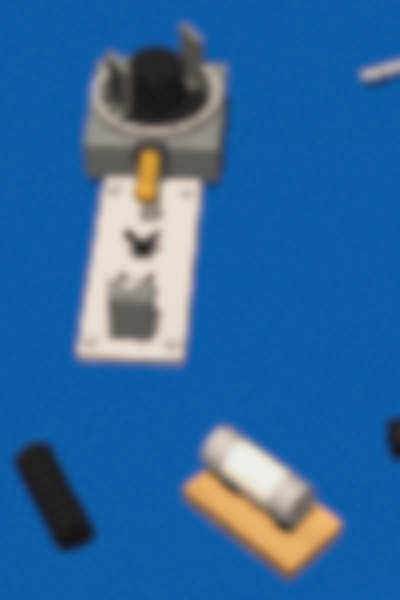

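The crops confirm the fuse: a white body with steel caps, on the tan rest at crop T (685,240). The rest measures 75 x 40 mm, as it should. The collar's tabs are near crop T (113,115) and (140,218). Next I'll refine the clamp pose and enlarge the collar.

```bash
python3 - <<'E'
from h import *
T=load(np.load("pics/top0.npz"));S=load(np.load("pics/side0.npz"))
cT=lambda p:np.array(p)/4.7+[205-.39,180-.39]
# plate: long side edges via mask, in rectified plane z=.008
hsv=cv2.cvtColor(T[0],cv2.COLOR_RGB2HSV)
m=((hsv[...,1]<90)&(hsv[...,2]>150)).astype(np.uint8); k=np.zeros_like(m); k[208:262,245:312]=m[208:262,245:312]
c=max(cv2.findContours(k,0,2)[0],key=cv2.contourArea)[:,0]; h=cv2.convexHull(c)[:,0]
w=ray(T,cT([[470,247],[432,349],[222,148]]),.008); print("plate corners",w.round(4).tolist(),"end width",np.linalg.norm(w[1]-w[0]))
endc=w[:2].mean(0)
hs=ray(T,cT([[82,65],[230,130],[172,268],[28,207]]),.038); print("housing",hs.round(4).tolist(),[round(np.linalg.norm(hs[i]-hs[i-1]),4) for i in range(4)]); hc=hs.mean(0)
d=(hc-endc)[:2]; L=np.linalg.norm(d); print("dist end-housing (180)",L,"y dir",np.degrees(np.arctan2(d[1],d[0])))
cr=ray(T,cT([130,166]),.07)[0]; rg=ray(T,cT([135,167]),.046)[0]; print("housing c",hc,"crown",cr,"ring",rg,"end",endc)
tips=ray(T,cT([[113,115],[140,218]]),.082); print("tabs",tips.round(4).tolist(),np.linalg.norm(tips[1]-tips[0]),np.degrees(np.arctan2(*(tips[0]-tips[1])[1::-1])))
# fuse: bright part
for cam,n,b in((T,"T",(215,255,325,375)),(S,"S",(265,312,230,285))):
    g=cv2.cvtColor(cam[0],cv2.COLOR_RGB2HSV); y0,y1,x0,x1=b; q=np.zeros(g.shape[:2],np.uint8); q[y0:y1,x0:x1]=((g[...,1]<60)&(g[...,2]>200))[y0:y1,x0:x1]
    r=cv2.minAreaRect(max(cv2.findContours(q,0,2)[0],key=cv2.contourArea)); print("fuse",n,np.round(r[0],1),np.round(r[1],1),r[2],ray(cam,r[0],.038).round(4))
    globals()["f"+n]=r[0]
print("fuse tri",tri(T,fT,S,fS).round(4))
a=T[0][192:240,205:257,::-1];b=S[0][165:215,205:252,::-1]
f=lambda z:cv2.resize(z,(400,int(z.shape[0]*400/z.shape[1])),interpolation=cv2.INTER_CUBIC)[:365]
cv2.imwrite("pics/collar.png",np.hstack([f(a),f(b)]))
E
```

```text
plate corners [[0.4966, -0.1783, 0.008], [0.4413, -0.1569, 0.008], [0.5512, -0.0428, 0.008]] end width 0.059304799559725514
housing [[0.5946, 0.032, 0.038], [0.5595, -0.0472, 0.038], [0.4861, -0.0161, 0.038], [0.5187, 0.0606, 0.038]] [np.float64(0.0811), np.float64(0.0867), np.float64(0.0797), np.float64(0.0834)]
dist end-housing (180) 0.18872166615263608 y dir 67.96887798024473
housing c [0.53972129 0.00731663 0.038     ] crown [0.53925746 0.00474427 0.07      ] ring [0.53957609 0.0032174  0.046     ] end [ 0.46892988 -0.16762463  0.008     ]
tabs [[0.5651, 0.0129, 0.082], [0.5122, -0.001, 0.082]] 0.054702038280236634 14.719975939552914
fuse T [350.8 230.6] [ 7.2 22.4] 63.43495178222656 [[ 0.5002 -0.2907  0.038 ]]
fuse S [252.6 282. ] [23.8  8.8] 36.869895935058594 [[ 0.499  -0.2865  0.038 ]]
fuse tri [ 0.4991 -0.2896  0.0417]
```

View pics/collar.png

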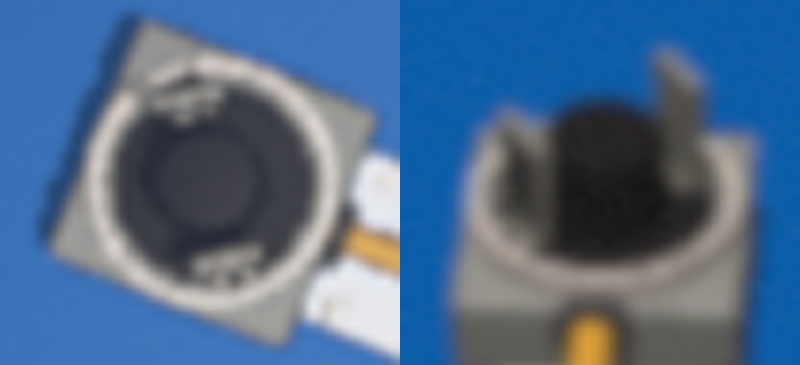

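The collar crop shows the tab tops at left (185,97) and (225,262). In the right half they are at (677,65) and (522,118). I'll triangulate these and the plate end.

```bash
python3 - <<'E'
from h import *
T=load(np.load("pics/top0.npz"));S=load(np.load("pics/side0.npz"))
for c in(T,S): print("cam at",(-c[2].T@c[3]).round(3),"axis",c[2][2].round(3))
cT=lambda p:np.array(p)/4.7+[205-.39,180-.39]; cS=lambda p:np.array(p)/4+[190-.37,165-.37]
qT=lambda p:np.array(p)/7.69+[205-.43,192-.43]; qS=lambda p:(np.array(p)-[400,0])/8.51+[205-.44,165-.44]
for n,a,b in(("tab a",qT([185,97]),qS([677,65])),("tab b",qT([225,262]),qS([522,118])),
 ("plate far -y corner",cT([470,247]),cS([184,364])),("plate near corner",cT([432,349]),cS([76,359])),
 ("plunger tip",cT([277,224]),cS([147,198]))): 
    p=tri(T,a,S,b); print(n,p.round(4),"reproj err T",(proj(T,p)[0]-a).round(1),"S",(proj(S,p)[0]-b).round(1), "S ray",ray(S,b,{"t":.082,"p":.008}[n[0]]).round(4),"T ray",ray(T,a,{"t":.082,"p":.008}[n[0]]).round(4))
# ring ellipse fit, bright ring
for cam,n,box in((T,"T",(195,240,208,252)),(S,"S",(170,205,210,248))):
    y0,y1,x0,x1=box; g=cv2.cvtColor(cam[0],cv2.COLOR_RGB2HSV); q=np.zeros(g.shape[:2],np.uint8); q[y0:y1,x0:x1]=((g[...,1]<60)&(g[...,2]>(170 if n=="T" else 150)))[y0:y1,x0:x1]
    pts=cv2.findNonZero(q)[:,0]; w=ray(cam,pts,.046)[:,:2]
    A=np.c_[2*w,np.ones(len(w))]; keep=np.ones(len(w),bool)
    for _ in range(8):
        s=np.linalg.lstsq(A[keep],(w[keep]**2).sum(1),rcond=None)[0]; r=np.sqrt(s[2]+s[0]**2+s[1]**2); e=abs(np.linalg.norm(w-s[:2],axis=1)-r); keep=e<max(.003,1.5*np.median(e))
    print("ring",n,len(pts),keep.sum(),s[:2].round(4),"radius (38)",r.round(4))
E
```

```text
cam at [ 0.5   -0.047  1.167] axis [ 0.079 -0.002 -0.997]
cam at [ 0.3   -0.822  0.75 ] axis [ 0.265  0.721 -0.64 ]
tab a [0.5647 0.0129 0.0846] reproj err T [ 0. -0.] S [-0.  0.] S ray [[0.5658 0.0161 0.082 ]] T ray [[0.5648 0.013  0.082 ]]
tab b [0.5135 0.     0.0875] reproj err T [ 0.1 -0.2] S [-0.2  0. ] S ray [[0.5159 0.0067 0.082 ]] T ray [[5.13e-01 4.00e-04 8.20e-02]]
plate far -y corner [ 0.4969 -0.1788  0.0044] reproj err T [ 0.  -0.1] S [-0.2  0. ] S ray [[ 0.4964 -0.182   0.008 ]] T ray [[ 0.4966 -0.1783  0.008 ]]
plate near corner [ 0.441  -0.1571  0.0063] reproj err T [-0.   0.1] S [ 0.1 -0. ] S ray [[ 0.4405 -0.1586  0.008 ]] T ray [[ 0.4413 -0.1569  0.008 ]]
plunger tip [ 0.5093 -0.0722  0.0342] reproj err T [ 0. -0.] S [-0.  0.] S ray [[ 0.517  -0.0448  0.008 ]] T ray [[ 0.5095 -0.0728  0.008 ]]
ring T 268 185 [0.5387 0.0055] radius (38) 0.0389
ring S 75 72 [0.5402 0.0086] radius (38) 0.0384
```

The collar axis comes out at (0.539, 0.006). The clamp y direction is 68.1°, which puts the seat near (0.4945, -0.1046). The fuse is at about (0.501, -0.2905) with its axis at 117.6°. I'll go above the fuse first.

Call:
jog_arm --pt "0.96 -0.5 0 0 0.5" --pt "0.96 -0.5 0 0 0.5" --pt "0.96 -0.5 0 0 0.5" --pt "0.96 -0.5 0 0 0.5" --pt "0.96 -0.5 0 0 0.5" --pt "0.96 -0.5 0 0 0.5" --pt "0.96 -0.5 0 0 0.5" --pt "0.96 -0.5 0 0 0.5" --pt "0.96 -0.5 0 0 0.5" --pt "0.96 -0.5 0 0 0.5" --pt "0.96 -0.5 0 0 0.5" --pt "0.96 -0.5 0 0 0.5" --newtons 25

```text
clock: 1.3
position: [0.4541, -0.3334, 0.1952]
tool_rot: [-3.141, 0.0, 0.275]
force: [-0.6, -0.8, 0.8]
grip_width: 0.0429
finger_force: 0.0
```

Call:
jog_arm --pt "0.96 -0.5 0 -1 0.5" --pt "0.96 -0.5 0 -1 0.5" --pt "0 0 0.1 -1 0.5" --pt "0 0 0.2 -1 0.5" --pt "0 0 0.2 -1 0.5" --pt "0 0 0.2 -1 0.5" --pt "0 0 0.2 -1 0.5" --pt "0 0 0.2 -1 0.5" --pt "0 0 0.2 -1 0.5" --pt "0 0 0.2 -1 0.5" --pt "0 0 0.2 -1 0.5" --pt "0 0 0.2 -1 0.5"

```text
clock: 2.5
position: [0.4986, -0.2881, 0.1379]
tool_rot: [-3.141, -0.0, 1.238]
force: [-0.1, 0.5, 0.3]
grip_width: 0.0427
finger_force: 0.0
```

Call:
jog_arm --pt "0 0 0.1 -1 0.5" --pt "0 0 0.1 -1 0.5" --pt "0 0 0.1 -1 0.5" --pt "0 0 0.1 -1 0.5" --pt "0 0 0.1 -1 0.5" --pt "0 0 0.1 -1 0.5" --pt "0 0 0.1 -1 0.5" --pt "0 0 0.1 -1 0.5" --pt "0 0 0.1 -1 0.5" --pt "0 0 0.1 -1 0.5" --pt "0 0 0 0 0.5" --pt "0 0 0 0 0.5"

```text
clock: 3.7
position: [0.4987, -0.2882, 0.1083]
tool_rot: [-3.141, -0.0, 2.032]
force: [-0.7, 1.4, 0.6]
grip_width: 0.0426
finger_force: 0.0
```

Call:
jog_arm --pt "-0.1 0.03 0.4 -0.25 0.5" --pt "0 0 0.6 0 0.5" --pt "0 0 0.6 0 0.5" --pt "0 0 0.4 0 0.5" --pt "0 0 0 0 0.5" --pt "0 0 0 0 0.5"

```text
clock: 4.3
position: [0.5012, -0.2904, 0.0485]
tool_rot: [3.141, -0.0, 2.055]
force: [-0.0, 0.1, 0.3]
grip_width: 0.0427
finger_force: 0.0
```

```bash
python3 - <<'E'
from workcell import bot
from h import *
a=[]
for n,(y0,y1,x0,x1) in(("side",(245,320,215,290)),("top",(190,265,310,385))):
    f=bot.grab_frame(n); np.savez(f"pics/{n}1.npz",**f); a.append(cv2.resize(f["pixels"][y0:y1,x0:x1,::-1],(400,400),interpolation=cv2.INTER_CUBIC))
cv2.imwrite("pics/near1.png",np.hstack(a)); print(bot.observe()["position"].round(4),bot.observe()["tool_rot"].round(3))
E
```

```text
[ 0.5014 -0.2907  0.0491] [3.141e+00 1.000e-03 2.055e+00]
```

View pics/near1.png

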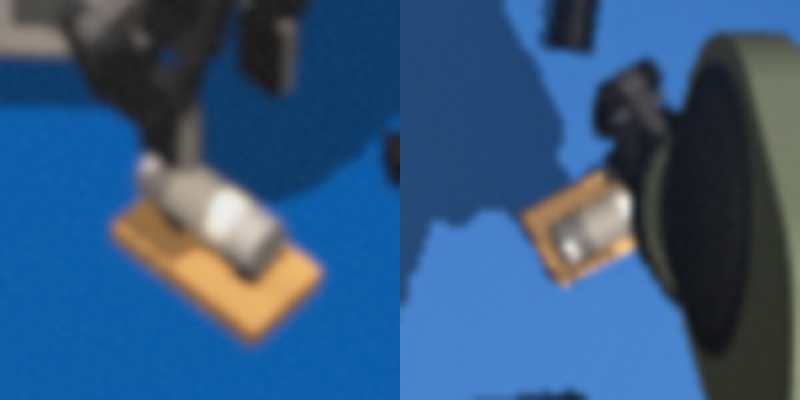

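The side half shows the fingers at (190,150) and (270,80), straddling the fuse at (215,205). I'll check the tips against where they should project.

```bash
python3 - <<'E'
from h import *
S=load(np.load("pics/side1.npz")); p=np.array([.5013,-.2906]); u=np.array([np.sin(2.055),-np.cos(2.055)]); v=np.array([np.cos(2.055),np.sin(2.055)])
for s in(1,-1):
    for z in(.049,.055,.061):
        print(s,z,[((proj(S,np.r_[p+s*.024*u+w*v,z])[0]-[215,245]+.4)*5.333).round(0).tolist() for w in(-.011,.011)])
for q in (-.029,.029): print("fuse end top",((proj(S,np.r_[p+q*v,.043])[0]-[215,245]+.4)*5.333).round(0))
E
```

```text
1 0.049 [[277.0, 166.0], [234.0, 135.0]]
1 0.055 [[277.0, 156.0], [234.0, 125.0]]
1 0.061 [[278.0, 145.0], [234.0, 115.0]]
-1 0.049 [[191.0, 241.0], [147.0, 209.0]]
-1 0.055 [[191.0, 231.0], [147.0, 198.0]]
-1 0.061 [[191.0, 221.0], [147.0, 188.0]]
fuse end top [270. 240.]
fuse end top [157. 156.]
```

```bash
python3 - <<'E'
from workcell import bot
from h import *
f=bot.grab_frame("side"); np.savez("pics/side2.npz",**f); 
for n in(1,2):
    g=np.load(f"pics/side{n}.npz")["pixels"]; 
    print([ [int(v) for v in g[r,264]] for r in range(254,276,2)])
print(bot.observe()["clock"],bot.observe()["position"])
d=abs(np.load("pics/side1.npz")["pixels"].astype(int)-f["pixels"]).max(2); print((d>30).sum())
E
```

```text
[[25, 27, 25], [31, 30, 29], [26, 27, 26], [30, 31, 36], [22, 48, 78], [16, 59, 102], [19, 60, 106], [14, 60, 104], [19, 60, 105], [17, 60, 104], [16, 59, 104]]
[[29, 28, 30], [26, 26, 24], [29, 29, 28], [27, 33, 42], [22, 48, 82], [18, 60, 103], [17, 60, 105], [17, 59, 104], [17, 60, 105], [15, 59, 104], [15, 58, 104]]
4.45 [ 0.50141093 -0.29070316  0.04913258]
0
```

The fingertips look higher in the image than the TCP reading implies. Descending to 16 mm clears the rest top in either case, so I'll do that and re-check.

Call:
jog_arm --pt "0 0 0.5 0 0.5" --pt "0 0 0.5 0 0.5" --pt "0 0 0.1 0 0.5" --pt "0 0 0 0 0.5" --pt "0 0 0 0 0.5"

```text
clock: 4.95
position: [0.5011, -0.2904, 0.0155]
tool_rot: [3.142, -0.0, 2.055]
force: [0.4, -0.1, 0.1]
grip_width: 0.0422
finger_force: 0.0
```

```bash
python3 - <<'E'
from workcell import bot
from h import *
a=[]
for n,(y0,y1,x0,x1) in(("side",(245,320,215,290)),("top",(190,265,310,385))):
    f=bot.grab_frame(n); np.savez(f"pics/{n}3.npz",**f); a.append(cv2.resize(f["pixels"][y0:y1,x0:x1,::-1],(400,400),interpolation=cv2.INTER_CUBIC))
cv2.imwrite("pics/near2.png",np.hstack(a)); print(bot.observe()["position"].round(4),bot.observe()["force"].round(2))
E
```

```text
[ 0.5012 -0.2906  0.0158] [-1.08 -0.53  0.17]
```

View pics/near2.png

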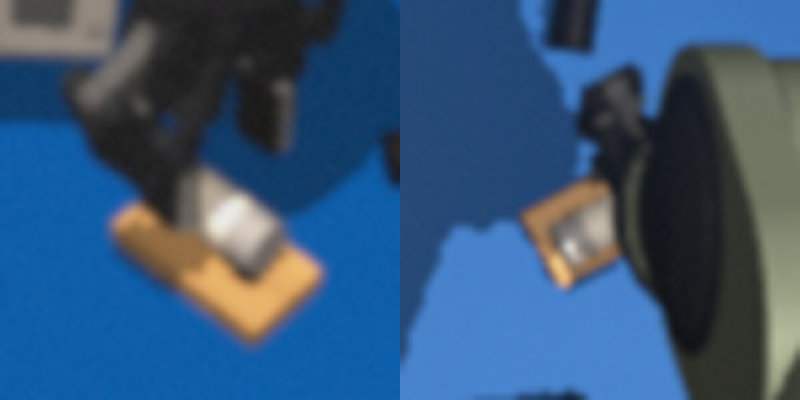

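```bash
python3 - <<'E'
from h import *
S=load(np.load("pics/side3.npz"));T=load(np.load("pics/top3.npz")); p=np.array([.5012,-.2906]); u=np.array([np.sin(2.055),-np.cos(2.055)]); v=np.array([np.cos(2.055),np.sin(2.055)])
def cr(c,P,o): return ((proj(c,P)[0]-o+.4)*5.333).round(0).tolist()
for z in(.016,.05,.09,.12,.15):
    for s in (1,-1): print(z,s,"S",cr(S,np.r_[p+s*.024*u,z],[215,245]),"T",cr(T,np.r_[p+s*.024*u,z],[310,190]), "T.06",cr(T,np.r_[p+s*.055*u,z],[310,190]))
    print(z,"axis T",cr(T,np.r_[p,z],[310,190]),"S",cr(S,np.r_[p,z],[215,245]))
E
```

```text
0.016 1 S [253.0, 206.0] T [185.0, 172.0] T.06 [154.0, 115.0]
0.016 -1 S [169.0, 280.0] T [234.0, 261.0] T.06 [265.0, 319.0]
0.016 axis T [210.0, 217.0] S [211.0, 242.0]
0.05 1 S [255.0, 149.0] T [200.0, 171.0] T.06 [168.0, 112.0]
0.05 -1 S [169.0, 223.0] T [250.0, 262.0] T.06 [282.0, 322.0]
0.05 axis T [225.0, 216.0] S [212.0, 186.0]
0.09 1 S [258.0, 78.0] T [219.0, 169.0] T.06 [185.0, 108.0]
0.09 -1 S [169.0, 153.0] T [270.0, 264.0] T.06 [304.0, 325.0]
0.09 axis T [245.0, 216.0] S [214.0, 115.0]
0.12 1 S [260.0, 23.0] T [233.0, 167.0] T.06 [199.0, 105.0]
0.12 -1 S [169.0, 97.0] T [287.0, 265.0] T.06 [322.0, 328.0]
0.12 axis T [260.0, 216.0] S [215.0, 59.0]
0.15 1 S [262.0, -36.0] T [249.0, 166.0] T.06 [214.0, 101.0]
0.15 -1 S [169.0, 38.0] T [304.0, 266.0] T.06 [340.0, 332.0]
0.15 axis T [277.0, 216.0] S [216.0, 1.0]
```

Both views put the tips roughly 35 mm above the reading, although the fuse projects where I expected. A gentle closing test will settle whether the pads are at fuse level.

Call:
jog_arm --pt "0 0 0 0 0.35" --pt "0 0 0 0 0.2" --pt "0 0 0 0 0.2" --pt "0 0 0 0 0.2" --newtons 20

```text
clock: 5.45
position: [0.501, -0.2905, 0.0155]
tool_rot: [3.142, 0.0, 2.055]
force: [0.1, -0.3, 0.1]
grip_width: 0.017
finger_force: 0.0
```

```bash
python3 - <<'E'
from workcell import bot
from h import *
from scipy.optimize import fsolve
u=np.array([np.sin(2.055),-np.cos(2.055)]); v=np.array([np.cos(2.055),np.sin(2.055)])
f=bot.grab_frame("side"); np.savez("pics/side4.npz",**f)
for n,p,w in((1,[.5013,-.2906],.0213),(3,[.5011,-.2905],.0212),(4,[.5010,-.2905],.0085)):
    S=load(np.load(f"pics/side{n}.npz")); g=S[0].astype(int)
    for col in((256,258,260,262,264,266,268)):
        c=g[:,col,2]; sg=[r for r in range(250,290) if c[r]<=62<c[r+1]]
        if not sg: continue
        r=sg[-1]+.5
        s=fsolve(lambda q:proj(S,np.r_[np.array(p)+w*u+q[0]*v,q[1]])[0]-[col,r],[0,.05]); print(n,col,r,"v",s[0].round(4),"z",s[1].round(4))
E
```

```text
1 256 253.5 v 0.0162 z 0.0968
1 260 257.5 v 0.0055 z 0.0932
1 262 259.5 v 0.0001 z 0.0915
1 264 261.5 v -0.0052 z 0.0897
1 266 262.5 v -0.0103 z 0.0908
1 268 255.5 v -0.0145 z 0.1142
3 256 264.5 v 0.0152 z 0.0649
3 258 260.5 v 0.0101 z 0.0809
3 260 269.5 v 0.0041 z 0.0584
3 262 271.5 v -0.0013 z 0.0566
3 264 272.5 v -0.0066 z 0.0579
3 266 272.5 v -0.0118 z 0.0621
3 268 259.5 v -0.0154 z 0.1035
4 256 274.5 v 0.0033 z 0.0548
4 258 276.5 v -0.0021 z 0.0531
4 260 277.5 v -0.0075 z 0.0544
4 262 277.5 v -0.0127 z 0.0588
4 264 264.5 v -0.0165 z 0.1006
4 266 263.5 v -0.0213 z 0.1073
4 268 258.5 v -0.0257 z 0.1247
```

The image puts the fingertips about 38 mm above the reported TCP. The closing test agrees: the pads passed above the fuse. I'll reopen and go lower in small, force-checked steps.

Call:
jog_arm --pt "0 0 0 0 0.5" --pt "0 0 0 0 0.5" --pt "0 0 0 0 0.5" --pt "0 0 0.15 0 0.5" --pt "0 0 0.15 0 0.5" --pt "0 0 0 0 0.5"

```text
clock: 6.1
position: [0.5005, -0.2903, 0.0056]
tool_rot: [-3.141, -0.001, 2.055]
force: [0.5, -0.2, -0.9]
grip_width: 0.043
finger_force: 0.0
```

```bash
python3 - <<'E'
from workcell import bot
from h import *
from scipy.optimize import fsolve
s=bot.observe();print(s["position"],s["force"],s["qpos"].round(3),s["joint_efforts"].round(1))
E
```

```text
[ 0.50053368 -0.29026095  0.00557263] [ 0.48272621 -0.18529715 -0.89913993] [ 0.746  0.749 -0.464  1.833  0.506  0.68   0.472] [ -0.1 -97.5  -9.3 -24.    0.2  -0.3  -0.1]
```

Call:
jog_arm --pt "0 0 0.1 0 0.5" --pt "0 0 0.1 0 0.5" --pt "0 0 0.05 0 0.5" --pt "0 0 0 0 0.5"

```text
clock: 6.5
position: [0.5008, -0.2904, -0.0014]
tool_rot: [-3.141, -0.0, 2.055]
force: [0.1, -0.2, 0.8]
grip_width: 0.0429
finger_force: 0.0
```

```bash
cat > tip.py <<'E'
from workcell import bot
from h import *
from scipy.optimize import fsolve
import sys
s=bot.observe(); y=s["tool_rot"][2]; u=np.array([np.sin(y),-np.cos(y)]); v=np.array([np.cos(y),np.sin(y)]); p=s["position"][:2]; w=s["grip_width"]/2
print(s["position"].round(4),s["force"].round(1))
f=bot.grab_frame("side"); np.savez("pics/tip.npz",**f); S=load(f); g=S[0].astype(int)
for col in(258,260,262,264,266):
    c=g[:,col,2]; sg=[r for r in range(250,300) if c[r]<=62<c[r+1]]
    if sg:
        q=fsolve(lambda q:proj(S,np.r_[p+w*u+q[0]*v,q[1]])[0]-[col,sg[-1]+.5],[0,.05]); print(col,sg[-1],"v",q[0].round(4),"z",q[1].round(4))
E
python3 tip.py
```

```text
[ 0.5008 -0.2904 -0.0014] [ 0.1 -0.2  0.8]
258 266 v 0.0095 z 0.063
260 296 v 0.0017 z -0.0279
262 276 v -0.0019 z 0.0413
264 278 v -0.0074 z 0.0396
266 278 v -0.0126 z 0.044
```

No contact at a reported z of about 0, so the offset is real. I'll go down another 18 mm, which puts the tips at about 20 mm, and close.

Call:
jog_arm --pt "0 0 0.15 0 0.5" --pt "0 0 0.15 0 0.5" --pt "0 0 0.15 0 0.5" --pt "0 0 0.1 0 0.5" --pt "0 0 0 0 0.5"

```text
clock: 7.05
position: [0.5007, -0.2903, -0.0182]
tool_rot: [-3.141, -0.001, 2.055]
force: [0.3, 0.4, 0.3]
grip_width: 0.0427
finger_force: 0.0
```

```bash
python3 tip.py
```

```text
[ 0.5007 -0.2903 -0.0182] [0.3 0.4 0.3]
258 272 v 0.0088 z 0.0451
260 296 v 0.0014 z -0.0276
262 281 v -0.0027 z 0.0261
264 282 v -0.0082 z 0.0275
266 282 v -0.0134 z 0.032
```

Call:
jog_arm --pt "0 0 0 0 0.35" --pt "0 0 0 0 0.25" --pt "0 0 0 0 0.15" --pt "0 0 0 0 0.15" --pt "0 0 0 0 0.15" --newtons 25

```text
clock: 7.6
position: [0.5021, -0.2901, -0.0171]
tool_rot: [3.14, 0.001, 2.055]
force: [4.1, 2.3, 1.5]
grip_width: 0.0209
finger_force: 24.5
```

Gripped, but the width is slightly under 22 mm and there is a sideways pull. I'll reopen a little, shift 1.5 mm along tool y, go 4 mm lower and grip again.

Call:
jog_arm --pt "0 0 0 0 0.4" --pt "0 0 0 0 0.4" --pt "0 0.06 0.05 0 0.4" --pt "0 0 0.05 0 0.4" --pt "0 0 0.03 0 0.4" --pt "0 0 0 0 0.3" --pt "0 0 0 0 0.2" --pt "0 0 0 0 0.15" --pt "0 0 0 0 0.15" --pt "0 0 0 0 0.15"

```text
clock: 8.6
position: [0.5022, -0.2898, -0.0215]
tool_rot: [-3.141, -0.0, 2.055]
force: [-4.0, -0.5, 1.1]
grip_width: 0.0214
finger_force: 24.4
```

Call:
jog_arm --pt "0 0 -0.1 0 0.15" --pt "0 0 -0.2 0 0.15" --pt "0 0 -0.4 0 0.15" --pt "0 0 -0.5 0 0.15" --pt "0 0 -0.5 0 0.15" --pt "0 0 -0.3 0 0.15" --pt "0 0 0 0 0.15"

```text
clock: 9.3
position: [0.5033, -0.2902, 0.0403]
tool_rot: [3.14, 0.002, 2.054]
force: [0.7, -0.0, -1.5]
grip_width: 0.0214
finger_force: 24.5
```

Call:
jog_arm --pt "0 0 0 0.9 0.15" --pt "0 0 0 0.9 0.15" --pt "0 0 0 0.9 0.15" --pt "0 0 0 0.9 0.15" --pt "0 0 0 0.9 0.15" --pt "0 0 0 0.9 0.15" --pt "0 0 0 0.9 0.15" --pt "0 0 0 0.9 0.15" --pt "0 0 0 0.9 0.15" --pt "0 0 0 0.9 0.15" --pt "0 0 0 0.9 0.15" --pt "0 0 0 0.9 0.15"

```text
clock: 10.5
position: [0.5023, -0.2895, 0.0381]
tool_rot: [-3.141, -0.0, 1.188]
force: [0.2, 0.2, -1.1]
grip_width: 0.0212
finger_force: 24.5
```

Call:
jog_arm --pt "0.4 -0.2 0 0 0.15" --pt "0.6 -0.27 0 0 0.15" --pt "0.6 -0.27 0 0 0.15" --pt "0.6 -0.27 0 0 0.15" --pt "0.6 -0.27 0 0 0.15" --pt "0.6 -0.27 0 0 0.15" --pt "0.6 -0.27 0 0 0.15" --pt "0.6 -0.27 0 0 0.15" --pt "0.6 -0.27 0 0 0.15" --pt "0.4 -0.18 0 0 0.15" --pt "0 0 0 0 0.15" --pt "0 0 0 0 0.15"

```text
clock: 11.7
position: [0.494, -0.1055, 0.0385]
tool_rot: [-3.142, 0.0, 1.192]
force: [-0.8, -0.4, -0.8]
grip_width: 0.0209
finger_force: 24.5
```

```bash
python3 - <<'E'
from workcell import bot
from h import *
a=[]
for n,(y0,y1,x0,x1) in(("side",(190,265,190,265)),("top",(190,265,230,305))):
    f=bot.grab_frame(n); np.savez(f"pics/{n}5.npz",**f); a.append(cv2.resize(f["pixels"][y0:y1,x0:x1,::-1],(400,400),interpolation=cv2.INTER_CUBIC))
cv2.imwrite("pics/hold.png",np.hstack(a))
E
```

```text
(no output)
```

View pics/hold.png

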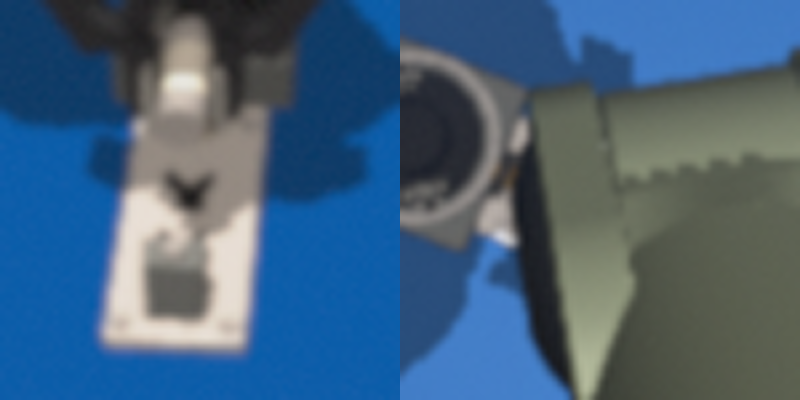

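The hold picture shows the fuse level between the pads in the side half: white body at (185,75), near cap at (180,120). The saddle V is at (190,190) and the end block top at (178,250). The top view is blocked by the arm. I'll compare these with the predicted projections.

```bash
python3 - <<'E'
from h import *
S=load(np.load("pics/side5.npz")); ang=np.radians(68.1); Y=np.array([np.cos(ang),np.sin(ang)]); X=np.array([Y[1],-Y[0]]); C=np.array([.539,.0063]); O=C-.065*Y
def cr(P): return ((proj(S,P)[0]-[190,190]+.4)*5.333).round(0).tolist()
k=lambda x,y,z: cr(np.r_[O+x*X+y*Y,z])
print("O",O,"seat",O-.0545*Y)
p=np.array([.494,-.1055]); t=np.array([np.cos(1.192),np.sin(1.192)])
for e in(-.029,.029): print("fuse end",e,"axis",cr(np.r_[p+e*t,.092]),"top",cr(np.r_[p+e*t,.103]),"bot",cr(np.r_[p+e*t,.081]))
for e in(-.017,.017): print("body/cap seam top?",e,cr(np.r_[p+e*t,.103]))
print("plate end corners",k(-.03,-.123,.008),k(.03,-.123,.008))
for y in(-.038,-.046,-.074,-.082): print("saddle",y,"arms top",k(-.011,y,.036),k(.011,y,.036),"V",k(0,y,.0165))
for y in(-.101,-.109,-.117): print("block top edge",y,k(-.013,y,.044),k(.013,y,.044))
print("tip seat0 plunger",k(0,-.022,.032))
E
```

```text
O [ 0.51475579 -0.05400936] seat [ 0.49442796 -0.10457643]
fuse end -0.029 axis [175.0, 135.0] top [174.0, 116.0] bot [175.0, 155.0]
fuse end 0.029 axis [186.0, 43.0] top [186.0, 24.0] bot [187.0, 63.0]
body/cap seam top? -0.017 [176.0, 96.0]
body/cap seam top? 0.017 [183.0, 42.0]
plate end corners [102.0, 342.0] [244.0, 347.0]
saddle -0.038 arms top [163.0, 156.0] [213.0, 158.0] V [190.0, 189.0]
saddle -0.046 arms top [162.0, 169.0] [212.0, 171.0] V [188.0, 202.0]
saddle -0.074 arms top [156.0, 214.0] [207.0, 216.0] V [183.0, 247.0]
saddle -0.082 arms top [154.0, 227.0] [205.0, 229.0] V [181.0, 260.0]
block top edge -0.101 [144.0, 246.0] [206.0, 248.0]
block top edge -0.109 [142.0, 260.0] [204.0, 262.0]
block top edge -0.117 [140.0, 274.0] [203.0, 276.0]
tip seat0 plunger [192.0, 139.0]
```

```bash
python3 - <<'E'
from h import *
from scipy.ndimage import map_coordinates
def prof(S,p,t,z,lat,rng=np.arange(-.042,.0421,.002)):
    n=np.array([-t[1],t[0]]); 
    P=np.array([np.r_[p+a*t+lat*n,z] for a in rng]); q=proj(S,P); g=S[0].mean(2)
    return [int(map_coordinates(g,[[y],[x]],order=1)[0]) for x,y in q]
S=load(np.load("pics/side5.npz")); t=np.array([np.cos(1.192),np.sin(1.192)]); r=np.arange(-42,43,2); print(r.tolist())
for l in(-.003,0,.003): print("held top z.103",l,prof(S,np.array([.494,-.1055]),t,.103,l))
S0=load(np.load("pics/side0.npz")); t0=np.array([np.cos(np.radians(117.5)),np.sin(np.radians(117.5))])
for l in(-.003,0,.003): print("rest top z.043",l,prof(S0,np.array([.5023,-.2908]),t0,.043,l))
# across profile of the held fuse body
n=np.array([t[1],-t[0]]); g=S[0].mean(2)
for a in(-.02,-.01,0,): 
    q=proj(S,[np.r_[np.array([.494,-.1055])+a*t+l*n,.100] for l in np.arange(-.02,.021,.002)]); print("across",a,[int(map_coordinates(g,[[y],[x]],order=1)[0]) for x,y in q])
E
```

```text
[-42, -40, -38, -36, -34, -32, -30, -28, -26, -24, -22, -20, -18, -16, -14, -12, -10, -8, -6, -4, -2, 0, 2, 4, 6, 8, 10, 12, 14, 16, 18, 20, 22, 24, 26, 28, 30, 32, 34, 36, 38, 40, 42]
held top z.103 -0.003 [125, 124, 123, 123, 124, 126, 132, 142, 157, 172, 185, 192, 197, 202, 209, 217, 223, 226, 222, 210, 192, 178, 166, 164, 163, 163, 163, 161, 158, 154, 146, 138, 129, 124, 118, 112, 104, 91, 76, 58, 44, 32, 30]
held top z.103 0 [125, 124, 124, 124, 124, 126, 133, 142, 157, 171, 184, 191, 197, 202, 208, 216, 222, 225, 221, 209, 190, 176, 165, 163, 162, 161, 160, 159, 155, 151, 144, 136, 128, 123, 118, 111, 102, 89, 73, 56, 42, 30, 29]
held top z.103 0.003 [127, 125, 124, 123, 124, 126, 133, 143, 156, 168, 176, 181, 186, 192, 199, 208, 212, 213, 206, 193, 175, 165, 156, 154, 153, 152, 150, 147, 143, 138, 131, 125, 119, 114, 109, 103, 93, 79, 66, 51, 43, 35, 32]
rest top z.043 -0.003 [144, 143, 138, 131, 122, 112, 106, 114, 136, 163, 181, 187, 189, 192, 197, 210, 221, 228, 229, 230, 230, 230, 230, 230, 230, 230, 230, 229, 229, 225, 218, 207, 197, 192, 191, 190, 184, 168, 144, 118, 100, 92, 92]
rest top z.043 0 [172, 168, 158, 142, 126, 112, 107, 118, 144, 176, 194, 201, 202, 203, 209, 219, 228, 234, 235, 235, 235, 235, 236, 235, 235, 235, 235, 235, 235, 232, 225, 216, 207, 205, 204, 203, 194, 175, 146, 117, 100, 93, 92]
rest top z.043 0.003 [176, 170, 155, 134, 114, 105, 106, 121, 150, 182, 197, 203, 203, 205, 211, 222, 230, 235, 236, 236, 236, 236, 236, 236, 236, 236, 236, 236, 235, 232, 224, 215, 208, 206, 205, 203, 192, 169, 139, 111, 98, 93, 92]
across -0.02 [57, 57, 69, 91, 106, 115, 129, 151, 167, 174, 176, 177, 176, 172, 164, 148, 125, 105, 104, 100, 86]
across -0.01 [52, 60, 82, 100, 106, 111, 132, 170, 199, 209, 211, 212, 210, 206, 195, 174, 144, 118, 105, 95, 76]
across 0 [51, 63, 82, 94, 89, 88, 115, 152, 181, 197, 204, 205, 203, 197, 181, 152, 126, 114, 104, 86, 63]
```

The two views differ by about 3 mm along the axis, so I'll correct by their mean: -2 mm along tool x and -1.3 mm along tool y. I'll lower to 3 mm above the seat and then feel gently for the plunger to fix the axial position.

Call:
jog_arm --pt "-0.07 -0.04 0.2 -0.05 0.15" --pt "0 0 0.4 0 0.15" --pt "0 0 0.4 0 0.15" --pt "0 0 0.4 0 0.15" --pt "0 0 0.3 0 0.15" --pt "0 0 0.15 0 0.15" --pt "0 0 0.05 0 0.15" --pt "0 0 0 0 0.15" --pt "0 0 0 0 0.15"

```text
clock: 12.7
position: [0.4925, -0.1069, -0.0182]
tool_rot: [3.141, -0.0, 1.195]
force: [-0.5, 0.4, -0.3]
grip_width: 0.021
finger_force: 24.5
```

Call:
jog_arm --pt "0.04 0 0 0 0.15" --pt "0 0 0 0 0.15"

```text
clock: 12.9
position: [0.493, -0.1057, -0.0182]
tool_rot: [3.141, -0.0, 1.195]
force: [-0.4, 0.1, -0.5]
grip_width: 0.021
finger_force: 24.5
```

Call:
jog_arm --pt "0.04 0 0 0 0.15" --pt "0 0 0 0 0.15"

```text
clock: 13.1
position: [0.4932, -0.1045, -0.0184]
tool_rot: [3.141, -0.0, 1.195]
force: [-0.3, -0.7, -1.0]
grip_width: 0.021
finger_force: 24.5
```

Call:
jog_arm --pt "0.04 0 0 0 0.15" --pt "0 0 0 0 0.15"

```text
clock: 13.3
position: [0.4936, -0.1033, -0.0185]
tool_rot: [-3.142, -0.0, 1.195]
force: [0.1, -0.9, -0.2]
grip_width: 0.0213
finger_force: 24.6
```

Call:
jog_arm --pt "0.04 0 0 0 0.15" --pt "0 0 0 0 0.15"

```text
clock: 13.5
position: [0.4939, -0.1023, -0.0185]
tool_rot: [-3.141, -0.0, 1.195]
force: [-0.7, -0.3, -0.4]
grip_width: 0.021
finger_force: 24.6
```

Call:
jog_arm --pt "0.04 0 0 0 0.15" --pt "0 0 0 0 0.15"

```text
clock: 13.7
position: [0.4943, -0.1014, -0.0186]
tool_rot: [-3.141, 0.0, 1.195]
force: [-0.6, -3.0, 0.2]
grip_width: 0.0211
finger_force: 24.7
```

Call:
jog_arm --pt "0.04 0 0 0 0.15" --pt "0 0 0 0 0.15"

```text
clock: 13.9
position: [0.4946, -0.1006, -0.0185]
tool_rot: [-3.141, 0.001, 1.194]
force: [-1.8, -4.7, -0.0]
grip_width: 0.0212
finger_force: 24.7
```

Contact with the plunger began near y = -0.102. I'll back off 3.5 mm from there and lower gently.

Call:
jog_arm --pt "-0.17 0 0 0 0.15" --pt "0 0 0.04 0 0.15" --pt "0 0 0.03 0 0.15" --pt "0 0 0 0 0.15"

```text
clock: 14.3
position: [0.4931, -0.1047, -0.0207]
tool_rot: [-3.142, -0.0, 1.195]
force: [0.1, -0.6, -1.5]
grip_width: 0.021
finger_force: 24.5
```

Call:
jog_arm --pt "0 0 0.03 0 0.15" --pt "0 0 0 0 0.15"

```text
clock: 14.5
position: [0.4929, -0.1046, -0.0213]
tool_rot: [-3.141, -0.0, 1.195]
force: [-2.8, 1.8, 7.8]
grip_width: 0.0214
finger_force: 25.2
```

Call:
jog_arm --pt "0 0 -0.04 0 0.15" --pt "-0.04 -0.03 0 0 0.15" --pt "0 0 0.03 0 0.15" --pt "0 0 0 0 0.15"

```text
clock: 14.9
position: [0.4917, -0.1058, -0.0213]
tool_rot: [3.142, 0.0, 1.195]
force: [0.2, -0.0, -0.2]
grip_width: 0.0213
finger_force: 24.6
```

Call:
jog_arm --pt "0.02 0 0.015 0 0.15" --pt "0 0 0 0 0.15"

```text
clock: 15.1
position: [0.4921, -0.1054, -0.0216]
tool_rot: [3.141, 0.0, 1.194]
force: [1.2, -2.0, 3.4]
grip_width: 0.0211
finger_force: 24.9
```

Lightly seated with 3 N. Now I'll release and lift.

Call:
jog_arm --pt "0 0 0 0 0.27" --pt "0 0 0 0 0.35" --pt "0 0 0 0 0.5" --pt "0 0 0 0 0.5" --pt "0 0 -0.2 0 0.5" --pt "0 0 -0.6 0 0.5" --pt "0 0 -1 0 0.5" --pt "0 0 -1 0 0.5" --pt "0 0 -1 0 0.5" --pt "0 0 -0.6 0 0.5" --pt "0 0 0 0 1"

```text
clock: 16.2
position: [0.4932, -0.1055, 0.1131]
tool_rot: [3.138, -0.001, 1.194]
force: [0.6, -0.1, -0.8]
grip_width: 0.0557
finger_force: 0.0
```

```bash
python3 - <<'E'
from workcell import bot
from h import *
from scipy.ndimage import map_coordinates
f=bot.grab_frame("side"); np.savez("pics/side6.npz",**f); S=load(f); g=S[0].mean(2)
t=np.array([np.cos(1.189),np.sin(1.189)]); seat=np.array([.4944,-.1046]); n=np.array([t[1],-t[0]])
r=np.arange(-.046,.0461,.002)
for l in(-.003,0,.003):
    q=proj(S,[np.r_[seat+a*t+l*n,.043] for a in r]); print(l,[int(map_coordinates(g,[[y],[x]],order=1)[0]) for x,y in q])
for a in(-.01,0,.01):
    q=proj(S,[np.r_[seat+a*t+l*n,.040] for l in np.arange(-.02,.021,.002)]); print("across",a,[int(map_coordinates(g,[[y],[x]],order=1)[0]) for x,y in q])
E
```

```text
-0.003 [178, 178, 174, 162, 148, 136, 131, 134, 142, 156, 170, 182, 189, 194, 198, 205, 214, 222, 228, 231, 233, 233, 233, 233, 233, 233, 233, 233, 232, 230, 226, 220, 211, 203, 198, 194, 190, 185, 179, 166, 153, 141, 129, 117, 106, 95, 89]
0 [178, 179, 175, 161, 146, 133, 129, 132, 139, 155, 170, 184, 191, 197, 201, 207, 216, 223, 230, 233, 234, 235, 235, 235, 235, 235, 235, 235, 234, 233, 230, 225, 218, 210, 204, 200, 197, 192, 187, 176, 164, 151, 137, 122, 109, 97, 94]
0.003 [161, 161, 157, 144, 135, 127, 127, 131, 139, 153, 167, 180, 187, 193, 197, 204, 214, 222, 228, 231, 233, 233, 233, 233, 233, 233, 233, 233, 233, 231, 227, 222, 213, 204, 198, 194, 191, 186, 181, 170, 158, 144, 130, 116, 105, 95, 92]
across -0.01 [219, 222, 222, 219, 214, 209, 208, 212, 217, 219, 219, 218, 216, 209, 195, 175, 160, 171, 195, 212, 219]
across 0 [213, 213, 211, 211, 212, 214, 221, 228, 232, 234, 235, 234, 231, 222, 204, 177, 159, 163, 190, 213, 220]
across 0.01 [145, 142, 144, 150, 165, 186, 209, 225, 232, 234, 235, 234, 230, 222, 206, 184, 181, 194, 208, 216, 218]
```

The fuse is laid: its edges show the same offset in the side view as they did in the rest, and it is centred across. Next I'll move over the collar at about (0.5376, 0.0066), yaw 1.82.

Call:
jog_arm --pt "0.5 0 0 -0.05 1" --pt "0.8 0 0 0 1" --pt "0.8 0 0 0 1" --pt "0.8 0 0 0 1" --pt "0.7 0 0 0 1" --pt "0.4 0 0 0 1" --pt "0 0 0 -0.8 1" --pt "0 0 0 -1 1" --pt "0 0 0 -1 1" --pt "0 0 0 -1 1" --pt "0 0 0 -1 1" --pt "0 0 0 -1 1"

```text
clock: 17.45
position: [0.5353, 0.0068, 0.1097]
tool_rot: [-3.141, -0.0, 1.666]
force: [-0.2, -0.1, 0.1]
grip_width: 0.085
finger_force: 0.0
```

Call:
jog_arm --pt "0 0 0.5 -1 1" --pt "0 0 0.5 -1 1" --pt "0 0 0 0 1" --pt "0 0 0 0 1"

```text
clock: 17.85
position: [0.5353, 0.0068, 0.0802]
tool_rot: [-3.141, -0.0, 1.82]
force: [-0.2, 0.3, 0.4]
grip_width: 0.0853
finger_force: 0.0
```

Call:
jog_arm --pt "-0.03 0.07 0.4 0 1" --pt "0 0 0.5 0 1" --pt "0 0 0.4 0 1" --pt "0 0 0 0 1" --pt "0 0 0 0 1"

```text
clock: 18.35
position: [0.5376, 0.0065, 0.041]
tool_rot: [-3.141, -0.0, 1.823]
force: [-0.1, 0.4, 0.6]
grip_width: 0.0858
finger_force: 0.0
```

```bash
python3 - <<'E'
from workcell import bot
from h import *
a=[]
for n,(y0,y1,x0,x1) in(("side",(150,225,195,270)),("top",(180,255,195,270))):
    f=bot.grab_frame(n); np.savez(f"pics/{n}7.npz",**f); a.append(cv2.resize(f["pixels"][y0:y1,x0:x1,::-1],(400,400),interpolation=cv2.INTER_CUBIC))
cv2.imwrite("pics/collar2.png",np.hstack(a)); s=bot.observe(); print(s["position"].round(4),s["tool_rot"].round(3))
S=load(np.load("pics/side7.npz")); y=s["tool_rot"][2]; u=np.array([np.sin(y),-np.cos(y)]); v=np.array([np.cos(y),np.sin(y)]); p=s["position"][:2]
for z in (.05,.07,.09):
  for q in(1,-1): print(z,q,[((proj(S,np.r_[p+q*.0425*u+w*v,z])[0]-[195,150]+.4)*5.333).round(0).tolist() for w in(-.011,.011)])
E
```

```text
[0.5381 0.0064 0.0417] [3.141 0.    1.823]
0.05 1 [[267.0, 179.0], [241.0, 155.0]]
0.05 -1 [[112.0, 243.0], [88.0, 218.0]]
0.07 1 [[266.0, 146.0], [241.0, 122.0]]
0.07 -1 [[110.0, 210.0], [85.0, 184.0]]
0.09 1 [[266.0, 112.0], [241.0, 88.0]]
0.09 -1 [[108.0, 175.0], [83.0, 150.0]]
```

View pics/collar2.png

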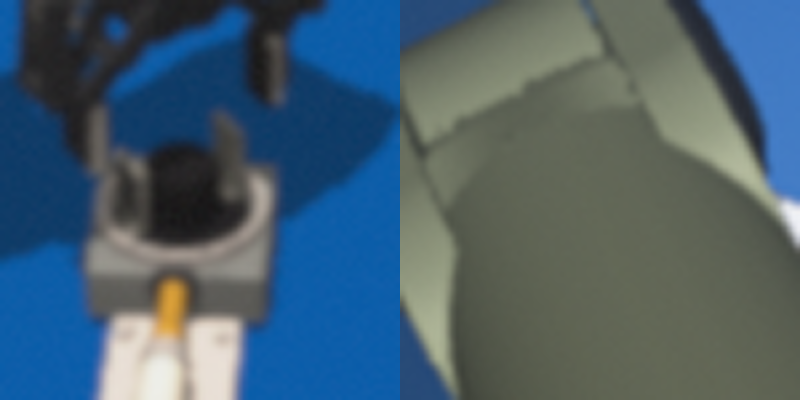

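In the side half the fingers straddle the tabs, with tips at (280,102) and (100,170). That is about 93 mm high, so the tip offset at full opening is about 51 mm. I'll descend 28 mm and squeeze.

Call:
jog_arm --pt "0 0 0.4 0 1" --pt "0 0 0.4 0 1" --pt "0 0 0.14 0 0.9" --pt "0 0 0 0 0.8" --pt "0 0 0 0 0.7" --pt "0 0 0 0 0.65" --pt "0 0 0 0 0.6" --pt "0 0 0 0 0.6" --newtons 40

```text
clock: 19.25
position: [0.5388, 0.0065, 0.014]
tool_rot: [3.14, 0.0, 1.823]
force: [1.3, 0.6, 8.8]
grip_width: 0.0516
finger_force: 11.6
```

```bash
python3 -c "
from workcell import bot
s=bot.observe();print({k:s[k] for k in('position','tool_rot','force','moment','grip_width','finger_force')})"
```

```text
{'position': array([0.5387562 , 0.00647748, 0.01403136]), 'tool_rot': array([3.13969686e+00, 2.14479306e-04, 1.82261246e+00]), 'force': array([1.25219802, 0.56679806, 8.802666  ]), 'moment': array([ 0.1968373 , -0.22216716, -0.09348986]), 'grip_width': 0.05162020773804488, 'finger_force': 11.613509953022003}
```

Width 51.6 mm with 11.6 N matches both tabs about 2.2 mm in. Now I'll squeeze fully home.

Call:
jog_arm --pt "0 0 -0.04 0 0.55" --pt "0 0 -0.03 0 0.5" --pt "0 0 0 0 0.45" --pt "0 0 0 0 0.45" --pt "0 0 0 0 0.45"

```text
clock: 19.75
position: [0.5392, 0.0066, 0.0163]
tool_rot: [3.139, 0.0, 1.823]
force: [2.6, 1.4, 14.0]
grip_width: 0.0393
finger_force: 38.7
```

Call:
jog_arm --pt "0 0 0 0.6 0.45" --pt "0 0 0 0.6 0.45" --pt "0 0 0 0 0.45"

```text
clock: 20.05
position: [0.539, 0.0065, 0.0163]
tool_rot: [3.139, 0.0, 1.725]
force: [1.1, -0.1, 14.5]
grip_width: 0.0395
finger_force: 38.8
```

```bash
cat > o.py <<'E'
from workcell import bot
s=bot.observe();print(round(s["clock"],2),"yaw",s["tool_rot"].round(4),"p",s["position"].round(4),"F",s["force"].round(1),"M",s["moment"].round(3),"w",round(s["grip_width"],4),round(s["finger_force"],1))
E
python3 o.py
```

```text
20.05 yaw [3.1392e+00 2.0000e-04 1.7250e+00] p [0.539  0.0065 0.0163] F [ 1.1 -0.1 14.5] M [ 0.236 -0.252 -0.041] w 0.0395 38.8
```

Call:
jog_arm --pt "0 0 -0.03 0.6 0.45" --pt "0 0 0 0.6 0.45" --pt "0 0 0 0 0.45"

```text
clock: 20.35
position: [0.5387, 0.0065, 0.0165]
tool_rot: [3.14, -0.0, 1.63]
force: [4.8, 1.8, 0.9]
grip_width: 0.0391
finger_force: 37.8
```

```bash
python3 o.py; python3 - <<'E'
from workcell import bot
from h import *
f=bot.grab_frame("side"); np.savez("pics/side8.npz",**f)
E
```

```text
20.35 yaw [ 3.14e+00 -2.00e-04  1.63e+00] p [0.5387 0.0065 0.0165] F [4.8 1.8 0.9] M [ 0.299 -1.287  0.023] w 0.0391 37.8
```

Call:
jog_arm --pt "0 0 0 0.6 0.45" --pt "0 0 0 0.6 0.45" --pt "0 0 0 0 0.45"

```text
clock: 20.7
position: [0.5385, 0.0065, 0.0165]
tool_rot: [3.14, -0.0, 1.535]
force: [4.8, 1.9, 3.6]
grip_width: 0.0391
finger_force: 38.3
```

```bash
python3 o.py
```

```text
20.7 yaw [ 3.1404e+00 -2.0000e-04  1.5352e+00] p [0.5385 0.0065 0.0165] F [4.8 1.9 3.6] M [ 0.381 -1.046  0.012] w 0.0391 38.3
```

```bash
cat > pl.py <<'E'
from workcell import bot
from h import *
from scipy.ndimage import map_coordinates
import sys
fs=[np.load(a) for a in("pics/side7.npz","pics/side8.npz")]+[bot.grab_frame("side")]
t=np.array([np.cos(1.189),np.sin(1.189)]); O=np.array([.51476,-.05401])
r=np.arange(-.100,.0181,.002)
print((r*1000).astype(int).tolist())
for f in fs:
    S=load(f); q=proj(S,[np.r_[O+a*t,.042] for a in r]); g=S[0].astype(float)
    R,B=[np.array([map_coordinates(g[...,c],[[y],[x]],order=1)[0] for x,y in q]) for c in(0,2)]
    sm=np.array(q); print("RG-B",(R-B).astype(int).tolist()); print("B",B.astype(int)[:35].tolist())
E
python3 pl.py
```

```text
[-100, -98, -96, -94, -92, -90, -88, -86, -83, -81, -79, -77, -75, -73, -71, -69, -67, -65, -63, -61, -59, -57, -55, -53, -51, -49, -47, -45, -43, -41, -39, -37, -35, -33, -31, -29, -27, -25, -23, -21, -19, -17, -15, -13, -11, -9, -7, -5, -3, -1, 0, 2, 4, 6, 8, 10, 12, 14, 16, 18]
RG-B [20, 21, 20, 18, 17, 16, 16, 16, 16, 18, 20, 22, 23, 24, 23, 21, 15, 12, 9, 7, 6, 6, 5, 5, 5, 5, 5, 5, 6, 6, 7, 8, 12, 16, 21, 26, 31, 40, 55, 80, 108, 129, 145, 149, 152, 152, 153, 154, 155, 155, 154, 154, 153, 151, 148, 138, 125, 100, 74, 47]
B [165, 168, 167, 155, 141, 127, 123, 123, 130, 143, 157, 169, 178, 184, 188, 194, 205, 215, 224, 227, 230, 231, 231, 231, 231, 231, 231, 231, 230, 229, 227, 222, 213, 203, 195]
RG-B [19, 20, 21, 20, 18, 16, 15, 15, 16, 19, 21, 22, 23, 24, 23, 20, 14, 10, 8, 6, 5, 5, 5, 5, 5, 5, 5, 5, 6, 6, 7, 10, 14, 18, 23, 27, 33, 44, 60, 84, 110, 126, 138, 140, 144, 150, 153, 154, 156, 157, 156, 155, 154, 152, 149, 139, 126, 101, 73, 46]
B [165, 169, 167, 154, 141, 127, 123, 123, 130, 144, 158, 171, 179, 184, 189, 197, 209, 218, 226, 229, 231, 231, 231, 231, 231, 231, 231, 231, 230, 228, 225, 219, 211, 201, 193]
RG-B [20, 21, 21, 19, 17, 16, 16, 17, 19, 21, 23, 23, 24, 24, 18, 14, 10, 8, 6, 5, 5, 5, 5, 5, 6, 6, 6, 6, 6, 8, 10, 13, 18, 23, 28, 34, 47, 65, 89, 109, 128, 134, 140, 144, 148, 152, 155, 157, 157, 156, 155, 155, 154, 153, 150, 139, 125, 100, 73, 46]
B [166, 169, 167, 154, 141, 127, 126, 131, 146, 161, 174, 181, 186, 189, 199, 209, 219, 225, 229, 231, 231, 231, 231, 231, 230, 230, 230, 230, 229, 225, 219, 210, 201, 192, 187]
```

The plunger turns with the collar and the fuse has moved about 3 mm along the saddles. I'll go on in small steps and watch the torque.

Call:
jog_arm --pt "0 0 0 0.6 0.45" --pt "0 0 0 0 0.45"

```text
clock: 20.95
position: [0.5384, 0.0064, 0.0165]
tool_rot: [3.141, -0.0, 1.487]
force: [3.6, 1.6, 5.4]
grip_width: 0.0394
finger_force: 38.7
```

```bash
python3 o.py
```

```text
20.95 yaw [ 3.1406e+00 -3.0000e-04  1.4874e+00] p [0.5384 0.0064 0.0165] F [3.6 1.6 5.4] M [ 0.404 -0.997 -0.048] w 0.0394 38.7
```

Call:
jog_arm --pt "0 0 0 0.6 0.45" --pt "0 0 0 0 0.45"

```text
clock: 21.15
position: [0.5383, 0.0064, 0.0165]
tool_rot: [3.141, -0.0, 1.439]
force: [3.2, 1.9, 4.9]
grip_width: 0.0393
finger_force: 38.8
```

```bash
python3 o.py
```

```text
21.15 yaw [ 3.1408e+00 -3.0000e-04  1.4394e+00] p [0.5383 0.0064 0.0165] F [3.2 1.9 4.9] M [ 0.411 -0.807 -0.035] w 0.0393 38.8
```

Call:
jog_arm --pt "0 0 0 0.6 0.45" --pt "0 0 0 0 0.45"

```text
clock: 21.35
position: [0.5382, 0.0065, 0.0165]
tool_rot: [3.141, -0.0, 1.392]
force: [3.3, 1.5, 6.9]
grip_width: 0.0391
finger_force: 38.9
```

```bash
python3 o.py
```

```text
21.35 yaw [ 3.1410e+00 -3.0000e-04  1.3916e+00] p [0.5382 0.0065 0.0165] F [3.3 1.5 6.9] M [ 0.414 -0.662 -0.032] w 0.0391 38.9
```

Call:
jog_arm --pt "0 0 0 0.6 0.45" --pt "0 0 0 0 0.45"

```text
clock: 21.55
position: [0.538, 0.0064, 0.0165]
tool_rot: [3.141, -0.0, 1.343]
force: [2.3, 1.8, 7.3]
grip_width: 0.0394
finger_force: 39.0
```

```bash
python3 o.py
```

```text
21.55 yaw [ 3.1412e+00 -2.0000e-04  1.3435e+00] p [0.538  0.0064 0.0165] F [2.3 1.8 7.3] M [ 0.423 -0.552 -0.019] w 0.0394 39.0
```

Call:
jog_arm --pt "0 0 0 0.6 0.45" --pt "0 0 0 0 0.45"

```text
clock: 21.75
position: [0.538, 0.0065, 0.0165]
tool_rot: [3.141, -0.0, 1.296]
force: [0.8, 2.4, 8.5]
grip_width: 0.039
finger_force: 39.2
```

```bash
python3 o.py; python3 pl.py | tail -1
```

```text
21.75 yaw [ 3.1414e+00 -2.0000e-04  1.2955e+00] p [0.538  0.0065 0.0165] F [0.8 2.4 8.5] M [ 0.483 -0.438 -0.022] w 0.039 39.2
B [165, 169, 168, 158, 151, 149, 160, 171, 179, 184, 187, 194, 203, 214, 222, 227, 230, 231, 231, 231, 231, 231, 231, 231, 230, 229, 227, 221, 215, 204, 195, 189, 182, 176, 161]
```

Call:
jog_arm --pt "0 0 0 0.6 0.45" --pt "0 0 0 0 0.45"

```text
clock: 22.0
position: [0.5378, 0.0066, 0.0164]
tool_rot: [-3.142, -0.0, 1.248]
force: [1.3, 2.8, 8.0]
grip_width: 0.0393
finger_force: 39.3
```

```bash
python3 o.py; python3 pl.py | tail -1
```

```text
22.0 yaw [-3.1415e+00 -2.0000e-04  1.2476e+00] p [0.5378 0.0066 0.0164] F [1.3 2.8 8. ] M [ 0.504 -0.317 -0.027] w 0.0393 39.3
B [166, 169, 168, 159, 155, 156, 166, 176, 182, 186, 191, 199, 209, 220, 225, 229, 230, 231, 231, 231, 231, 231, 231, 231, 230, 228, 224, 218, 210, 199, 191, 185, 177, 167, 145]
```

Call:
jog_arm --pt "0 0 0 0.6 0.45" --pt "0 0 0 0 0.45"

```text
clock: 22.25
position: [0.5378, 0.0066, 0.0164]
tool_rot: [-3.141, -0.0, 1.2]
force: [1.2, 2.4, 8.3]
grip_width: 0.0392
finger_force: 39.4
```

```bash
python3 o.py; python3 pl.py | tail -1
```

```text
22.25 yaw [-3.1415e+00 -2.0000e-04  1.1996e+00] p [0.5378 0.0066 0.0164] F [1.2 2.4 8.3] M [ 0.601 -0.131  0.005] w 0.0392 39.4
B [165, 169, 169, 162, 160, 162, 171, 178, 183, 187, 193, 205, 215, 224, 228, 231, 231, 231, 231, 231, 231, 231, 231, 230, 229, 226, 221, 212, 201, 194, 188, 183, 173, 161, 136]
```

Call:
jog_arm --pt "0 0 0 0.6 0.45" --pt "0 0 0 0 0.45"

```text
clock: 22.5
position: [0.5377, 0.0066, 0.0164]
tool_rot: [-3.141, -0.0, 1.152]
force: [0.9, 3.2, 8.9]
grip_width: 0.0391
finger_force: 39.5
```

```bash
python3 o.py; python3 pl.py | tail -1
```

```text
22.5 yaw [-3.1413e+00 -1.0000e-04  1.1517e+00] p [0.5377 0.0066 0.0164] F [0.9 3.2 8.9] M [ 0.626 -0.018 -0.022] w 0.0391 39.5
B [166, 170, 170, 164, 162, 164, 173, 180, 184, 188, 194, 206, 216, 224, 228, 231, 231, 231, 230, 231, 231, 231, 231, 230, 229, 226, 221, 210, 199, 192, 186, 182, 172, 160, 136]
```

```bash
cat >> o.py <<'E'
print("eff",s["joint_efforts"].round(2))
E
cat > sh.py <<'E'
# sub-pixel shift of fuse and of plunger along the axis, relative to start (side7)
from workcell import bot
from h import *
from scipy.ndimage import map_coordinates
t=np.array([np.cos(1.189),np.sin(1.189)]); O=np.array([.51476,-.05401]); r=np.arange(-.110,.03,.0005)
def pr(f,lo,hi,d):
    S=load(f); q=proj(S,[np.r_[O+(a-d)*t,.042] for a in r if lo<=a<hi]); return map_coordinates(S[0][...,2].astype(float),[q[:,1],q[:,0]],order=1)
b=np.load("pics/side7.npz"); f=bot.grab_frame("side")
ref=pr(b,-.075,-.022,0); D=np.arange(0,.024,.0002)
e=[((pr(f,-.075,-.022,d)-ref)**2).mean() for d in D]; print("fuse shift mm",round(D[int(np.argmin(e))]*1000,1))
E
python3 o.py; python3 sh.py
```

```text
22.55 yaw [-3.1413e+00 -1.0000e-04  1.1530e+00] p [0.5377 0.0066 0.0164] F [-0.3  2.9 10.1] M [ 0.614 -0.022  0.071] w 0.039 39.5
eff [ 1.340e+00 -8.528e+01  6.000e-02 -2.026e+01  2.900e-01  3.100e-01
 -4.000e-01]
fuse shift mm 10.2
```

Call:
jog_arm --pt "0 0 0 0.4 0.45" --pt "0 0 0 0 0.45"

```text
clock: 22.8
position: [0.5376, 0.0066, 0.0164]
tool_rot: [-3.141, -0.0, 1.12]
force: [-0.3, 3.0, 9.9]
grip_width: 0.0393
finger_force: 39.6
```

```bash
python3 o.py; python3 sh.py
```

```text
22.8 yaw [-3.1412 -0.      1.1203] p [0.5376 0.0066 0.0164] F [-0.3  3.   9.9] M [0.653 0.075 0.017] w 0.0393 39.6
eff [  1.5  -85.17   0.47 -20.43   0.24   0.2   -0.66]
fuse shift mm 10.2
```

The fuse has stopped at 10.2 mm, so it has reached the end contact, at a collar angle near 0.625. I'll re-read the torque at rest.

Call:
jog_arm --pt "0 0 0 0 0.45" --pt "0 0 0 0 0.45"

```text
clock: 23.05
position: [0.5376, 0.0067, 0.0164]
tool_rot: [-3.141, -0.0, 1.122]
force: [0.0, 3.2, 9.5]
grip_width: 0.039
finger_force: 39.6
```

```bash
python3 o.py; python3 - <<'E'
from workcell import bot
import numpy as np
a=[]
for i in range(12):
    bot.grab_frame("side"); s=bot.observe(); a.append([s["moment"][2],s["joint_efforts"][6],s["tool_rot"][2],s["joint_efforts"][0]])
print(np.mean(a,0).round(3),np.std(a,0).round(3))
E
```

```text
23.05 yaw [-3.1412e+00 -1.0000e-04  1.1216e+00] p [0.5376 0.0067 0.0164] F [0.  3.2 9.5] M [0.673 0.107 0.035] w 0.039 39.6
eff [ 1.680e+00 -8.509e+01  2.600e-01 -2.042e+01  4.600e-01  2.300e-01
 -8.000e-02]
[ 0.085 -0.078  1.121  1.706] [0.025 0.    0.    0.005]
```

Call:
jog_arm --pt "0 0 0 0.6 0.45" --pt "0 0 0 0 0.45"

```text
clock: 23.85
position: [0.5375, 0.0067, 0.0164]
tool_rot: [-3.141, 0.0, 1.072]
force: [-0.2, 3.3, 9.8]
grip_width: 0.039
finger_force: 39.7
```

```bash
python3 - <<'E'
from workcell import bot
import numpy as np
a=[]
for i in range(12):
    bot.grab_frame("side"); s=bot.observe(); a.append([s["moment"][2],s["joint_efforts"][6],s["tool_rot"][2],s["joint_efforts"][0]])
print(np.mean(a,0).round(3),np.std(a,0).round(3))
E
python3 sh.py; python3 o.py
```

```text
[ 0.148 -0.182  1.074  1.836] [0.025 0.1   0.    0.074]
fuse shift mm 10.4
24.5 yaw [-3.1411 -0.      1.0736] p [0.5376 0.0067 0.0164] F [-1.3  3.4 10.4] M [0.734 0.197 0.19 ] w 0.0394 39.7
eff [ 1.890e+00 -8.491e+01  7.600e-01 -2.064e+01  4.700e-01  8.000e-02
 -1.400e-01]
```

Mz rises at about the expected rate: roughly 5 N at 0.702 rad and 8 to 9 N at 0.749. For about 14 N I need roughly 0.07 rad more.

Call:
jog_arm --pt "0 0 0 0.45 0.45" --pt "0 0 0 0.4 0.45" --pt "0 0 0 0 0.45" --pt "0 0 0 0 0.45"

```text
clock: 24.9
position: [0.5374, 0.0067, 0.0164]
tool_rot: [-3.141, 0.0, 1.006]
force: [-2.5, 3.0, 11.3]
grip_width: 0.039
finger_force: 39.9
```

```bash
python3 - <<'E'
from workcell import bot
import numpy as np
a=[]
for i in range(14):
    bot.grab_frame("side"); s=bot.observe(); a.append([s["moment"][2],s["joint_efforts"][6],s["tool_rot"][2],s["joint_efforts"][0]])
print(np.mean(a,0).round(3),np.std(a,0).round(3))
E
python3 sh.py; python3 o.py
```

```text
[ 0.238 -0.234  1.006  2.157] [0.032 0.004 0.    0.031]
fuse shift mm 10.4
25.65 yaw [-3.1408e+00  1.0000e-04  1.0057e+00] p [0.5374 0.0067 0.0164] F [-1.9  3.9 11.4] M [0.794 0.341 0.262] w 0.0392 39.9
eff [  2.18 -84.66   1.47 -20.93   0.49  -0.13  -0.23]
```

Call:
jog_arm --pt "0 0 0 0.2 0.45" --pt "0 0 0 0 0.45" --pt "0 0 0 0 0.52" --pt "0 0 0 0 0.58" --pt "0 0 0 0 0.62" --pt "0 0 0 0 0.66" --pt "0 0 0 0 0.72" --pt "0 0 0 0 0.8" --pt "0 0 0 0 1" --pt "0 0 0 0 1" --pt "0 0 0 0 1"

```text
clock: 26.75
position: [0.538, 0.0062, 0.0163]
tool_rot: [3.141, -0.0, 0.987]
force: [0.3, 0.5, -0.7]
grip_width: 0.0855
finger_force: 0.0
```

```bash
python3 o.py; python3 sh.py
```

```text
26.75 yaw [ 3.1414e+00 -1.0000e-04  9.8670e-01] p [0.538  0.0062 0.0163] F [ 0.3  0.5 -0.7] M [ 0.004 -0.035  0.019] w 0.0855 0.0
eff [ 3.000e-02 -9.023e+01 -9.400e-01 -2.247e+01  1.000e-02  0.000e+00
  0.000e+00]
fuse shift mm 10.4
```

Let go cleanly. I'll lift away and check the collar angle and tabs from above.

Call:
jog_arm --pt "0 0 -0.3 0 1" --pt "0 0 -0.8 0 1" --pt "0 0 -1 0 1" --pt "0 0 -1 0 1" --pt "0 0 -1 0 1" --pt "0 0 0 0 1"

```text
clock: 27.4
position: [0.5398, 0.0064, 0.1434]
tool_rot: [3.137, -0.004, 0.987]
force: [0.3, -0.0, 0.0]
grip_width: 0.0852
finger_force: 0.0
```

Call:
jog_arm --pt "0.5 -0.33 0 0 1" --pt "0.87 -0.57 0 0 1" --pt "0.87 -0.57 0 0 1" --pt "0.87 -0.57 0 0 1" --pt "0.87 -0.57 0 0 1" --pt "0.87 -0.57 0 0 1" --pt "0.87 -0.57 0 0 1" --pt "0.87 -0.57 0 0 1" --pt "0.5 -0.33 0 0 1" --pt "0 0 0 0 1" --pt "0 0 0 0 1"

```text
clock: 28.5
position: [0.5388, 0.2599, 0.139]
tool_rot: [3.141, 0.001, 0.987]
force: [-0.3, -1.8, 0.1]
grip_width: 0.0858
finger_force: 0.0
```

```bash
python3 o.py; python3 sh.py; python3 - <<'E'
from workcell import bot
from h import *
a=[]
for n,(y0,y1,x0,x1) in(("side",(165,257,190,269)),("top",(187,262,208,308))):
    f=bot.grab_frame(n); np.savez(f"pics/{n}9.npz",**f); c=f["pixels"][y0:y1,x0:x1,::-1]; a.append(cv2.resize(c,(int(c.shape[1]*400/c.shape[0]),400),interpolation=cv2.INTER_CUBIC)); print(n,400/c.shape[0],a[-1].shape)
cv2.imwrite("pics/final.png",np.hstack(a)[:, :800])
E
```

```text
28.5 yaw [3.1414e+00 8.0000e-04 9.8670e-01] p [0.5388 0.2599 0.139 ] F [-0.3 -1.8  0.1] M [-0.021  0.02  -0.021] w 0.0858 0.0
eff [-2.970e+00 -9.107e+01 -4.130e+00 -3.404e+01 -1.200e-01 -5.000e-02
 -1.400e-01]
fuse shift mm 10.4
side 4.3478260869565215 (400, 343, 3)
top 5.333333333333333 (400, 533, 3)
```

View pics/final.png

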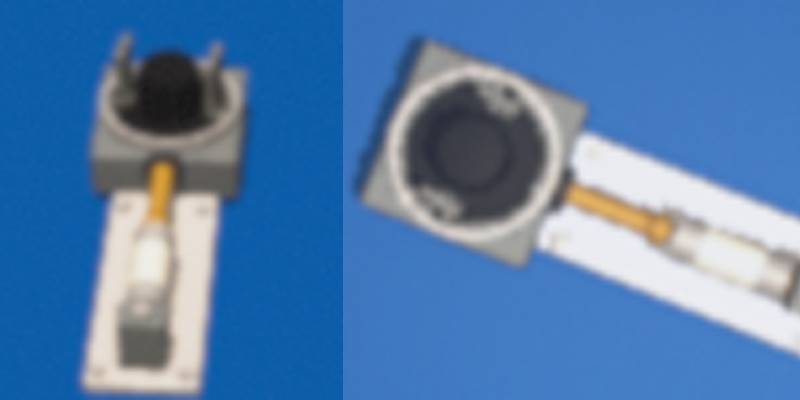

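The final picture shows the fuse between plunger and end block, with the tabs sprung out at (500,98) and (437,203). I'll measure the tab line numerically, before and after.

```bash
python3 - <<'E'
from h import *
for n in("top0","top9","side0","side9"):
    T=load(np.load(f"pics/{n}.npz")); hsv=cv2.cvtColor(T[0],cv2.COLOR_RGB2HSV)
    if n[0]=="t":
        ys,xs=np.mgrid[190:242,205:260]; px=np.c_[xs.ravel(),ys.ravel()]; w=ray(T,px,.082)[:,:2]; c=np.array([.539,.0063])
        wr=ray(T,px,.046)[:,:2]; rad=np.linalg.norm(wr-c,axis=1); V=hsv[ys.ravel(),xs.ravel(),2].astype(float)
        m=(rad<.0325)&(np.linalg.norm(w-c,axis=1)>.017)
        wt=np.clip(V-75,0,80)*m; d=w-c; a=np.arctan2(d[:,1],d[:,0])
        ph=np.angle((wt*np.exp(2j*a)).sum())/2; print(n,"axis deg",round(np.degrees(ph),1),"weight",int(wt.sum()))
        s=(d@[np.cos(ph),np.sin(ph)])>0
        A=(w[s]*wt[s,None]).sum(0)/wt[s].sum(); B=(w[~s]*wt[~s,None]).sum(0)/wt[~s].sum(); v=A-B
        print("  tabs",A.round(4),B.round(4),"dist",np.linalg.norm(v).round(4),"ang",np.degrees(np.arctan2(v[1],v[0])).round(1))
E
```

```text
top0 axis deg 11.8 weight 4313
  tabs [0.5622 0.0094] [0.5139 0.0006] dist 0.0491 ang 10.4
top9 axis deg -29.7 weight 4681
  tabs [ 0.5584 -0.008 ] [0.517  0.0162] dist 0.0479 ang -30.3
```

```bash
python3 - <<'E'
from h import *
T=load(np.load("pics/top9.npz"));S=load(np.load("pics/side9.npz"))
s=lambda p:np.array(p)/4.348+[190-.39,165-.39]; t=lambda p:(np.array(p)-[343,0])/5.333+[208-.4,187-.4]
def ang(a,b): d=a-b; return np.degrees(np.arctan2(d[1],d[0])).round(1),np.linalg.norm(d).round(4)
a,b=ray(S,[s([215,42]),s([125,38])],.082); print("S",a.round(4),b.round(4),ang(a,b))
a,b=ray(T,[t([500,98]),t([437,203])],.082); print("T",a.round(4),b.round(4),ang(a,b))
print("tri",tri(T,t([500,98]),S,s([215,42])).round(4),tri(T,t([437,203]),S,s([125,38])).round(4))
# residual-based: bright difference of top0/top9 around the collar: + pixels = tabs now, - pixels = tabs then
T0=np.load("pics/top0.npz")["pixels"].mean(2); T9=T[0].mean(2); d=T9-T0; c=np.array([.539,.0063])
ys,xs=np.mgrid[190:242,205:260]; px=np.c_[xs.ravel(),ys.ravel()]; w=ray(T,px,.075)[:,:2]-c; D=d[ys.ravel(),xs.ravel()]
for nm,m in(("now",D>12),("then",D<-12)):
    m=m&(np.linalg.norm(w,axis=1)<.034); th=np.arctan2(w[m,1],w[m,0]); wt=abs(D[m]); print(nm,m.sum(),np.degrees(np.angle((wt*np.exp(2j*th)).sum())/2).round(1))
E
```

```text
S [0.5677 0.0065 0.082 ] [0.5204 0.0267 0.082 ] (np.float64(-23.2), np.float64(0.0515))
T [ 0.5628 -0.0073  0.082 ] [0.5154 0.0211 0.082 ] (np.float64(-31.0), np.float64(0.0553))
tri [ 0.5626 -0.0079  0.0937] [0.517  0.0204 0.0873]
now 103 -27.5
then 82 13.2
```

My best estimate is about 12 N, with an uncertainty of roughly 2 to 3 N from the torque slope and the tab angle. There is plenty of time, so I'll go back, squeeze again and top up against the averaged torque.

Call:
jog_arm --pt "-0.5 0.33 0 0 1" --pt "-0.87 0.57 0 0 1" --pt "-0.87 0.57 0 0 1" --pt "-0.87 0.57 0 0 1" --pt "-0.87 0.57 0 0 1" --pt "-0.87 0.57 0 0 1" --pt "-0.87 0.57 0 0 1" --pt "-0.87 0.57 0 0 1" --pt "-0.5 0.33 0 0 1" --pt "0 0 0 -0.4 1" --pt "0 0 0 0 1"

```text
clock: 29.75
position: [0.5376, 0.0053, 0.1393]
tool_rot: [3.141, -0.0, 1.018]
force: [0.2, -0.1, 0.1]
grip_width: 0.0851
finger_force: 0.0
```

Call:
jog_arm --pt "0 0 0.6 0 1" --pt "0 0 1 0 1" --pt "0 0 1 0 1" --pt "0 0 0.6 0 1" --pt "0 0 0 0 1"

```text
clock: 30.25
position: [0.5363, 0.007, 0.0412]
tool_rot: [-3.138, 0.002, 1.02]
force: [0.2, -0.3, 0.3]
grip_width: 0.0856
finger_force: 0.0
```

Call:
jog_arm --pt "0.04 0 0.4 0 1" --pt "0 0 0.4 0 1" --pt "0 0 0 0 0.85" --pt "0 0 0 0 0.75" --pt "0 0 0 0 0.68" --pt "0 0 0 0 0.65" --pt "0 0 0 0 0.65" --newtons 40

```text
clock: 30.95
position: [0.5384, 0.0075, 0.0197]
tool_rot: [-3.142, -0.0, 1.019]
force: [-4.2, 1.1, 6.3]
grip_width: 0.0557
finger_force: 7.5
```

```bash
cat > avg.py <<'E'
from workcell import bot
import numpy as np
a=[]
for i in range(10):
    bot.grab_frame("side"); s=bot.observe(); a.append(np.r_[s["moment"],s["force"],s["tool_rot"][2],s["position"],s["grip_width"]*1000,s["finger_force"]])
print("M",np.mean(a,0)[:3].round(3),"F",np.mean(a,0)[3:6].round(1),"yaw,p,w,f",np.mean(a,0)[6:].round(4),s["clock"])
E
python3 avg.py
```

```text
M [0.442 1.003 0.177] F [-4.7  1.8  6.4] yaw,p,w,f [1.01900e+00 5.38400e-01 7.50000e-03 1.97000e-02 5.55977e+01 7.38540e+00] 31.45
```

Call:
jog_arm --pt "-0.03 -0.035 0 -0.4 0.65" --pt "0 0 0 0 0.65"

```text
clock: 31.65
position: [0.5379, 0.0075, 0.0197]
tool_rot: [3.14, -0.002, 1.052]
force: [1.8, 2.4, 4.4]
grip_width: 0.0557
finger_force: 9.2
```

```bash
python3 avg.py
```

```text
M [ 0.804 -0.324  0.174] F [1.5 4.2 6.7] yaw,p,w,f [1.05030e+00 5.38000e-01 7.50000e-03 1.97000e-02 5.55727e+01 9.21360e+00] 32.15
```

Call:
jog_arm --pt "0 0 0 -0.5 0.65" --pt "0 0 0 0 0.65"

```text
clock: 32.35
position: [0.538, 0.0075, 0.0197]
tool_rot: [3.14, -0.001, 1.092]
force: [2.5, 4.2, 6.5]
grip_width: 0.0557
finger_force: 9.2
```

```bash
python3 avg.py
```

```text
M [ 0.801 -0.307  0.159] F [1.6 3.6 7. ] yaw,p,w,f [1.09020e+00 5.38000e-01 7.50000e-03 1.97000e-02 5.56507e+01 9.21060e+00] 32.85
```

Call:
jog_arm --pt "0 0 0 -0.5 0.65" --pt "0 0 0 0 0.65"

```text
clock: 33.05
position: [0.538, 0.0074, 0.0197]
tool_rot: [3.14, -0.001, 1.132]
force: [1.8, 3.6, 6.8]
grip_width: 0.056
finger_force: 9.1
```

```bash
python3 avg.py
```

```text
M [ 0.799 -0.34   0.089] F [1.7 3.6 6.7] yaw,p,w,f [1.13010e+00 5.38000e-01 7.40000e-03 1.97000e-02 5.57384e+01 9.09620e+00] 33.55
```

Call:
jog_arm --pt "0 0 0 -0.6 0.65" --pt "0 0 0 0 0.65"

```text
clock: 33.75
position: [0.5381, 0.0073, 0.0197]
tool_rot: [3.14, -0.001, 1.18]
force: [2.0, 3.7, 6.4]
grip_width: 0.0555
finger_force: 8.7
```

```bash
python3 avg.py
```

```text
M [ 0.63  -0.452  0.046] F [2.2 3.  6.3] yaw,p,w,f [1.17800e+00 5.38100e-01 7.30000e-03 1.97000e-02 5.55504e+01 8.72670e+00] 34.25
```

The light grip unloaded the shoes, so the collar followed my tool back, with torque falling at the same slope as under load. The slow staged release earlier was poor for the same reason. I'll squeeze fully, turn to about 15 N by torque, and then let go fast.

Call:
jog_arm --pt "0 0 -0.02 0 0.55" --pt "0 0 -0.02 0 0.45" --pt "0 0 0 0 0.45" --pt "0 0 0 0 0.45" --pt "0 0 0 0.5 0.45" --pt "0 0 0 0.5 0.45" --pt "0 0 0 0.5 0.45" --pt "0 0 0 0.5 0.45" --pt "0 0 0 0 0.45" --pt "0 0 0 0 0.45"

```text
clock: 35.25
position: [0.538, 0.0072, 0.0216]
tool_rot: [3.14, -0.001, 1.018]
force: [-4.1, 2.6, 24.7]
grip_width: 0.0391
finger_force: 37.2
```

```bash
python3 avg.py; python3 sh.py
```

```text
M [0.545 0.936 0.21 ] F [-4.3  2.4 24.6] yaw,p,w,f [1.01800e+00 5.38000e-01 7.20000e-03 2.16000e-02 3.92832e+01 3.72543e+01] 35.75
fuse shift mm 10.4
```

Call:
jog_arm --pt "0 0 -0.05 0.4 0.45" --pt "0 0 0 0.4 0.45" --pt "0 0 0 0 0.45" --pt "0 0 0 0 0.45"

```text
clock: 36.2
position: [0.5376, 0.0072, 0.0219]
tool_rot: [3.141, -0.001, 0.955]
force: [4.0, 3.3, -0.8]
grip_width: 0.039
finger_force: 33.7
```

```bash
python3 avg.py
```

```text
M [ 0.562 -1.098  0.289] F [ 4.5  3.  -1.1] yaw,p,w,f [9.55200e-01 5.37500e-01 7.20000e-03 2.19000e-02 3.90716e+01 3.36875e+01] 36.7
```

Torque indicates about 14 N. Releasing quickly.

Call:
jog_arm --pt "0 0 0 0 1" --pt "0 0 0 0 1" --pt "0 0 0 0 1" --pt "0 0 0 0 1" --pt "0 0 -0.3 0 1" --pt "0 0 -0.8 0 1" --pt "0 0 -1 0 1" --pt "0 0 -1 0 1" --pt "0 0 -1 0 1" --pt "0 0 0 0 1"

```text
clock: 37.7
position: [0.539, 0.0071, 0.1491]
tool_rot: [3.137, -0.004, 0.954]
force: [0.4, -0.5, -0.5]
grip_width: 0.0853
finger_force: 0.0
```

Call:
jog_arm --pt "0.5 -0.33 0 0 1" --pt "0.87 -0.57 0 0 1" --pt "0.87 -0.57 0 0 1" --pt "0.87 -0.57 0 0 1" --pt "0.87 -0.57 0 0 1" --pt "0.87 -0.57 0 0 1" --pt "0.87 -0.57 0 0 1" --pt "0.87 -0.57 0 0 1" --pt "0.5 -0.33 0 0 1" --pt "0 0 0 0 1" --pt "0 0 0 0 1"

```text
clock: 38.8
position: [0.5461, 0.2605, 0.1447]
tool_rot: [3.141, 0.001, 0.955]
force: [-0.3, -0.5, 0.2]
grip_width: 0.0855
finger_force: 0.0
```

```bash
python3 sh.py; python3 - <<'E'
from workcell import bot
from h import *
f=bot.grab_frame("top"); np.savez("pics/top10.npz",**f); g=bot.grab_frame("side"); np.savez("pics/side10.npz",**g)
c=np.array([.539,.0063]); ys,xs=np.mgrid[190:242,205:260]; px=np.c_[xs.ravel(),ys.ravel()]
I={n:load(np.load(f"pics/{n}.npz")) for n in("top0","top9","top10")}
for n,T in I.items():
    V=cv2.cvtColor(T[0],cv2.COLOR_RGB2HSV)[ys.ravel(),xs.ravel(),2].astype(float); w=ray(T,px,.082)[:,:2]-c; wr=ray(T,px,.046)[:,:2]-c
    m=(np.linalg.norm(wr,axis=1)<.0325)&(np.linalg.norm(w,axis=1)>.017); a=np.arctan2(w[:,1],w[:,0])
    print(n,np.degrees(np.angle((np.clip(V-75,0,80)*m*np.exp(2j*a)).sum())/2).round(1))
w=ray(I["top0"],px,.078)[:,:2]-c; th=np.arctan2(w[:,1],w[:,0]); R=np.linalg.norm(w,axis=1)
for n in("top9","top10"):
    D=(I[n][0].mean(2)-I["top0"][0].mean(2))[ys.ravel(),xs.ravel()]
    print(n,[np.degrees(np.angle((abs(D[m])*np.exp(2j*th[m])).sum())/2).round(1) for m in((D>12)&(R<.033),(D<-12)&(R<.033))])
E
```

```text
fuse shift mm 10.4
top0 11.8
top9 -29.7
top10 -30.9
top9 [np.float64(-28.2), np.float64(13.5)]
top10 [np.float64(-29.5), np.float64(13.3)]
```

The tab line moved about 1.2° further than after the first release, which matches the extra ~1.5 N. The fuse is unchanged against the end contact and nothing touches it. Handing in.

```bash
python3 -c "
from workcell import bot
print(bot.job_done())"
```

```text
the job is handed in; nothing more can be done
None
```

I laid the fuse in the clamp, turned the collar until the torque showed about 14 N (an estimate, within 2–3 N), released the tabs to hold it there, and handed the job in; the verdict came back blank. An earlier release left it at roughly 12 N and a test grip then let the collar turn back, so I squeezed and turned it a second time.

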